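# Put the bench sander's dust filter and belt tensioner back in service

## Task

Get the sander ready: first throw the green-balled power lever off, fully over towards the robot, then slide every loose filter cassette on the bench nose first into a slot of the low grey filter box, one to a slot, until its blue flange sits against the box. Then turn the sprung red tension wheel anticlockwise until its yellow lug is just past the lock hole (push the lug with the orange-headed steel pin itself), and while holding it there lower the pin fully into the hole, so that the lug rests against the pin and the wheel stays tensioned. Last, throw the power lever back on, fully over to the far side, leaving everything in place and the other things on the bench undisturbed.

Things in the scene. Friction and masses are not known exactly. Their poses are not given: they have to be found in the camera images.
- filter_box: Low grey filter box, fixed, 327 wide (y) x 105 deep x 44 tall, four slots side by side in the face towards the robot. Origin on the bench at the middle of that front face; +x points into the box (insertion direction), +y to the left along the face, z up.
- slot1 (a point): Centre of the mouth of slot 1 (axes as filter_box): opening 63 wide x 12 tall, 93 deep, its floor 8 above the bench (this point is 6 above the slot's floor). Slots stand 78 apart. A cassette is home when its blue flange meets the face, so its fin point is then 26 in front of the face (-x) and 34 above the bench.
- slot2 (a point): Centre of the mouth of slot 2 (axes as filter_box): opening 63 wide x 12 tall, 93 deep, its floor 8 above the bench (this point is 6 above the slot's floor). Slots stand 78 apart. A cassette is home when its blue flange meets the face, so its fin point is then 26 in front of the face (-x) and 34 above the bench.
- slot3 (a point): Centre of the mouth of slot 3 (axes as filter_box): opening 63 wide x 12 tall, 93 deep, its floor 8 above the bench (this point is 6 above the slot's floor). Slots stand 78 apart. A cassette is home when its blue flange meets the face, so its fin point is then 26 in front of the face (-x) and 34 above the bench.
- slot4 (a point): Centre of the mouth of slot 4 (axes as filter_box): opening 63 wide x 12 tall, 93 deep, its floor 8 above the bench (this point is 6 above the slot's floor). Slots stand 78 apart. A cassette is home when its blue flange meets the face, so its fin point is then 26 in front of the face (-x) and 34 above the bench.
- cassette1_fin (a point): Filter cassette 1 of 4 alike (may be absent), lying flat, 160 g. Aluminium plate 60 wide x 8 thick reaches 76 ahead (+x) of a blue flange 70 wide, 30 tall, 6 thick; behind the flange an upright black grip fin 40 long (x), 10 thick (y), 44 tall; all flush underneath. This point: middle of the fin, 26 above the underside, 26 behind the flange's nose side, 102 behind the plate's nose.
- cassette2_fin (a point): Filter cassette 2 of 4 alike (may be absent), lying flat, 160 g. Aluminium plate 60 wide x 8 thick reaches 76 ahead (+x) of a blue flange 70 wide, 30 tall, 6 thick; behind the flange an upright black grip fin 40 long (x), 10 thick (y), 44 tall; all flush underneath. This point: middle of the fin, 26 above the underside, 26 behind the flange's nose side, 102 behind the plate's nose.
- cassette3_fin (a point): Filter cassette 3 of 4 alike (may be absent), lying flat, 160 g. Aluminium plate 60 wide x 8 thick reaches 76 ahead (+x) of a blue flange 70 wide, 30 tall, 6 thick; behind the flange an upright black grip fin 40 long (x), 10 thick (y), 44 tall; all flush underneath. This point: middle of the fin, 26 above the underside, 26 behind the flange's nose side, 102 behind the plate's nose.
- cassette4_fin (a point): Filter cassette 4 of 4 alike (may be absent), lying flat, 160 g. Aluminium plate 60 wide x 8 thick reaches 76 ahead (+x) of a blue flange 70 wide, 30 tall, 6 thick; behind the flange an upright black grip fin 40 long (x), 10 thick (y), 44 tall; all flush underneath. This point: middle of the fin, 26 above the underside, 26 behind the flange's nose side, 102 behind the plate's nose.
- tension_base: Dark steel base of the belt tensioner, fixed, 180 (x) x 160 (y) x 34 tall; origin under its middle, z up. Carries the wheel and the lock hole.
- tension_base_hole0 (a point): Mouth of the lock hole in the top of the base (34 above the bench): square, 16 wide, 30 deep, 75 from the wheel's axis, in the -x direction of the base from it. Yellow mark beside it.
- wheel_axis (a point): Point on the upright axis of the tension wheel, at mid-height of wheel and lug (45.5 above the bench); axes as tension_base.
- tension_wheel (a joint): Red tension wheel (radius 50, 37 to 54 above the bench), rad: 0 at rest stop, grows anticlockwise seen from above, stop at 1.7. A spring always turns it back to 0 (0.04 N m at 0, 0.21 N m when locked: 3 N at the lug). The lug's centre line is 1.0 rad clockwise of the lock hole at 0, over the hole at 1.0; held by the pin in the hole it rests at about 1.19.
- lug (a point): Middle of the working part of the wheel's yellow lug, 75 from the axis, 45.5 above the bench. The lug is a radial bar 16 wide and 17 tall (37 to 54 above the bench), reaching from the rim to 95 from the axis; it is pushed anticlockwise on its clockwise side.
- pin_head (a point): Locking pin, 90 g, standing at the start in a 16 wide, 30 deep hole of a fixed wooden block 60 x 60 x 36 tall: steel shank 12 in diameter and 62 long with a chamfered foot, and an orange square head 22 x 22 x 30 on top. This point is the centre of the head, 77 above the pin's foot; z points up the pin.
- pin_tip (a point): Centre of the foot of the locking pin. Fully home in the lock hole it is 4 above the bench. It starts 6 above the bench in the stand.
- power (a joint): Power lever, rad: 0 off (leaning towards the robot, -x of its mount), 1.0 fully on (leaning away, +x). It starts on, at 0.9 or more, and stays where it is left; needs about 1 N at the ball.
- power_mount (a point): Middle of the underside of the lever's fixed grey block (70 along x, 50 wide, 25 tall). +x: direction in which the lever is thrown on. It pivots 22 above this point and is 80 long with a green ball of radius 13 at its end; off, the ball's centre is 38 to -x and 92 above the mount; on, 38 to +x and 92 above.
- screw_jar: Bystander: glass jar with a dark cap, 60 in diameter, 80 tall, origin under its middle.
- oil_can: Bystander: can with a yellow label, 56 in diameter, 130 tall, origin under its middle.
- offcut: Bystander: wooden offcut 110 x 50 x 30, origin under its middle.
- screwdriver: Bystander: screwdriver lying along its x axis.
- tape_roll: Bystander: yellow roll of tape lying flat, 90 outside, 25 tall, origin under its middle.
- mug: Bystander: white mug, 80 in diameter, 90 tall, origin under its middle.

How it is judged (in metres and radians):
On the way, in this order (a step that is already met when the one before it is completed fails the run):
1. the power lever is thrown off (value of joint power below 0.15 rad), for 0.2 s.
2. every cassette that is present is home in a slot of the filter box (x of cassette1_fin in the frame of filter_box between -0.031 and -0.018 m and z of cassette1_fin in the frame of filter_box between 0.027 and 0.043 m and y of cassette1_fin in the frame of filter_box between -0.16 and 0.16 m and x of cassette2_fin in the frame of filter_box between -0.031 and -0.018 m and z of cassette2_fin in the frame of filter_box between 0.027 and 0.043 m and y of cassette2_fin in the frame of filter_box between -0.16 and 0.16 m and x of cassette3_fin in the frame of filter_box between -0.031 and -0.018 m and z of cassette3_fin in the frame of filter_box between 0.027 and 0.043 m and y of cassette3_fin in the frame of filter_box between -0.16 and 0.16 m and x of cassette4_fin in the frame of filter_box between -0.031 and -0.018 m and z of cassette4_fin in the frame of filter_box between 0.027 and 0.043 m and y of cassette4_fin in the frame of filter_box between -0.16 and 0.16 m), for 0.2 s.
3. the wheel is tensioned and the pin is fully in the lock hole with the lug held behind it (value of joint tension_wheel between 1.08 and 1.32 rad and horizontal distance between pin_tip and tension_base_hole0 below 0.006 m and z of pin_tip in the frame of tension_base between -0.01 and 0.012 m and angle between pin_tip's own z axis and vertical below 0.25 rad), for 0.3 s.
4. the power lever is thrown fully on (value of joint power above 0.85 rad), for 0.2 s.
At the end, for the whole second after the job is handed in: Each cassette in a slot, flange within 5 mm of the box face; pin foot within 6 mm of the lock hole's axis, at most 12 mm above the bench, pin within 0.25 rad of upright; wheel between 1.08 and 1.32 rad, at rest; lever past 0.85 rad (all of step 2 and all of step 3 and value of joint power above 0.85 rad and velocity of joint tension_wheel between -0.05 and 0.05 rad/s); the robot touches nothing.
It fails at once if a bystander (jar, can, offcut, screwdriver, tape roll or mug) is shifted more than 60 mm or one of the upright ones knocked over (distance of any of screw_jar, oil_can, offcut, screwdriver, tape_roll, mug from where it was at the start of the episode above 0.06 m or angle between any of screw_jar, oil_can, mug's own z axis and vertical above 0.7 rad).
Of cassette1, cassette2, cassette3, cassette4 only 2 to 4 are there at a start; the rules pass over those that are not, and their reading is None.
At some moment in a run one of cassette1, cassette2, cassette3, cassette4 may be knocked a few centimetres aside while the robot is not near it.
It also fails if it takes over 210 s, if anything falls off the work surface, if the arm or the gripper's body presses on something with over 40 N, if the wrist force passes 120 N, or if a joint passes its speed limit or range.

## Robot

A 6-joint arm with a two-finger parallel gripper is mounted at the origin on the work surface. World frame = base frame: x ahead of the robot, y to its left, z up, the work surface at z = 0. Lengths are in mm, angles in rad, forces in N, time in s.
With the tool pointing down it reaches from about 350 to 875 mm from the base axis. Payload 4.2 kg.
Tool frame: the origin (TCP) lies at the very end of the fingers, on their centre line; the grasp point (between the pads) lies arm.hold_point_z behind it (arm.hold_point_z is the distance from the TCP to the grasp point, in mm); y points along the fingers, x is the direction in which the jaws open and shut, and the axes are right-handed (so a half turn about y gives the same grasp; the last joint's range is limited). The gripper opens to 85 mm and grips with 20 to 120 N. Pads are 22 mm wide; open, the fingers measure 114 mm over their backs; the gripper's body (76 mm by 85 mm) begins 54 mm behind the grasp point. The pads swing forward as they close: fully open they stand 13 mm farther back than shut.
Start: joints at [1.57, 0.385, 0.008, 0, -1.194, -0.259], TCP at [160.523, 604.013, 231.312] pointing down, gripper open.
Joint ranges: [-3.14, 3.14], [-1.21, 2.06], [-1.07, 1.41], [-3.16, 2.05], [-2.99, -0.16], [-3.1, 3.1]. Speed limits (rad/s): [2.79, 2.79, 3.14, 3.14, 3.14, 3.14].

## Interface

Orientations are given as a unit quaternion [x, y, z, w].
In Python, from bench import arm gives the robot as it stands.
- The arm moves only by the shell command python3 -m creep 'ROWS'. ROWS is JSON, a list of rows, each a list of 3 entries, a list of its own where there are three numbers: the shift along the world's x, y, z in mm, then the turn, a rotation vector about the world's x, y, z in rad, then the gripper command: -1 is shut, 1 is fully open, values between are in proportion. In form: [[[dx, dy, dz], [wx, wy, wz], jaw], ...]. A call has 1 to 12 rows; each row is the pose to reach, as a shift and turn from the pose commanded when the call began; what a row does not reach only later rows make up. A row lasts 1/12 s, in which the tool goes at most 41.7 mm and 7.16 degrees, less where a joint would pass 70% of its speed; a pose out of reach is approached as far as the arm can. A call with a gripper value outside its range is refused whole. The fingers move at their own pace and stop on an object; the grip force is fixed at half the most. Time passes only in rows, so rows that repeat a pose let the fingers close. It gives the time, the measured TCP pose, the force and the opening at its end, in the units of the state.
- arm.read_state(): the state, without advancing time (a new reading comes with each control period).
- arm.get_image(name): name is "scene" or "top" or "wrist"; returns (picture, depth): 384x512x3 uint8, red, green, blue; 384x512 float32, mm along the optical axis (not along the pixel's ray), 0 where there is no reading.
- arm.camera_params(name): a dict with "camera_matrix" (3x3 intrinsics, pixels), "k1" (the pictures are not rectified: a ray, as slopes to the right and down, at radius r is drawn at 1 + k1 r^2 times it, then the intrinsics apply), "extrinsics" (4x4, takes a point from world to camera coordinates); the wrist camera has in their place "T_tool_cam" (4x4, takes a point from camera to tool coordinates, whose origin is the TCP and whose axes are the tool frame's). Camera axes: x right, y down, z forward; pixel columns grow to the right and rows downward; lengths in mm; the calibration is good to about 2 mm. A picture is of the moment at which its call begins: read the wrist's pose just before it. camera_params takes no time and is no camera call.
- arm.job_done(): hands the job in, once; it reports no verdict.
The state is a dict: "clock": time; "joints": joint angles; "joint_vel": joint speeds; "joint_efforts": joint torques, N m; "position": TCP position; "ee_rot": TCP orientation; "contact_force": force on the tool from outside, world axes, zero at the start; "wrist_torque": the same for the moment, N m; "gripper_width": finger opening in mm.
Only numpy, scipy, OpenCV 4.12 (cv2) and the standard library are available. Lean on these libraries where they do the work, as an engineer would, in place of code of your own. Each camera call takes 0.05 s, during which the arm holds its last target.

## Working session

There is one attempt and no reset: what is moved stays moved. The work goes in short steps, Python scripts to look and compute and a shell command to move; the robot and the scene stay as the last step left them, time stands still between calls to the robot, and variables do not carry over. Pictures are saved under pics/ and viewed, and the job is handed in when it is done.

```bash
ls; mkdir -p pics; cat > h.py <<'E'
import numpy as np, cv2
from bench import arm
def snap(name,fn):
    im,d=arm.get_image(name); cv2.imwrite('pics/'+fn+'.png',cv2.cvtColor(im,cv2.COLOR_RGB2BGR)); np.savez('pics/'+fn+'.npz',im=im,d=d); return im,d
E
python3 - <<'E'
from h import *
print(arm.read_state(), arm.hold_point_z)
for n in ['scene','top','wrist']:
    snap(n,n+'0'); print(n,arm.camera_params(n))
E
```

```text
pics
{'clock': 0.0, 'joints': array([ 1.56957347e+00,  3.85532947e-01,  6.63719810e-03, -5.00838275e-04,
       -1.19402915e+00, -2.58571536e-01]), 'joint_vel': array([ 1.59367956e-03,  1.11832808e-03, -3.54312113e-04,  3.70765928e-05,
       -8.23317536e-04, -2.04702901e-05]), 'joint_efforts': array([-1.47500683e-03, -3.92289948e+01,  1.88399452e+01,  4.18600515e+00,
       -4.61585078e-03, -4.90221964e-06]), 'position': array([160.39939884, 603.45665687, 230.2400311 ]), 'ee_rot': array([ 0.43155927, -0.56009765,  0.56108874, -0.43037965]), 'contact_force': array([ 0.55728731,  0.55403798, -0.06449035]), 'wrist_torque': array([-0.03568306, -0.07373718, -0.02275486]), 'gripper_width': 85.47455949349468} 18.700000000000003
scene {'camera_matrix': array([[411.6139062 ,   0.        , 255.54654558],
       [  0.        , 411.6139062 , 189.55150959],
       [  0.        ,   0.        ,   1.        ]]), 'k1': -0.14510941666603, 'extrinsics': array([[-2.82738024e-01,  9.59185229e-01, -4.78606213e-03,
         9.06623346e+01],
       [ 6.74964689e-01,  1.95408430e-01, -7.11504191e-01,
      
[... 616 characters left out ...]
4e-02, -9.80181278e-01,
         1.61756627e+03],
       [ 0.00000000e+00,  0.00000000e+00,  0.00000000e+00,
         1.00000000e+00]])}
wrist {'camera_matrix': array([[278.47246733,   0.        , 256.14678293],
       [  0.        , 278.47246733, 187.09049978],
       [  0.        ,   0.        ,   1.        ]]), 'k1': -0.012009915607122003, 'T_tool_cam': array([[ 9.99999015e-01,  1.21763308e-03, -6.97735176e-04,
         1.70342719e+00],
       [ 9.92396414e-04, -2.62013735e-01,  9.65063634e-01,
        -1.43371142e+02],
       [ 9.92277207e-04, -9.65063376e-01, -2.62014685e-01,
         6.78460187e+01],
       [ 0.00000000e+00,  0.00000000e+00,  0.00000000e+00,
         1.00000000e+00]])}
```

View pictures.

View pics/top0.png

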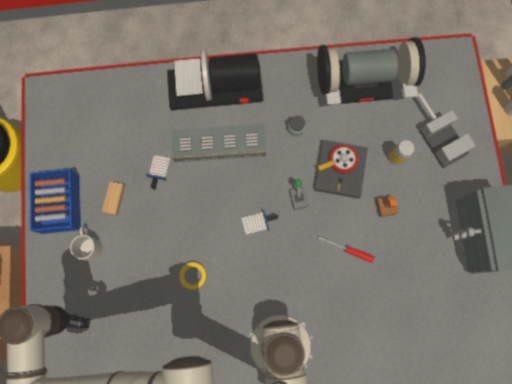

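View pics/scene0.png

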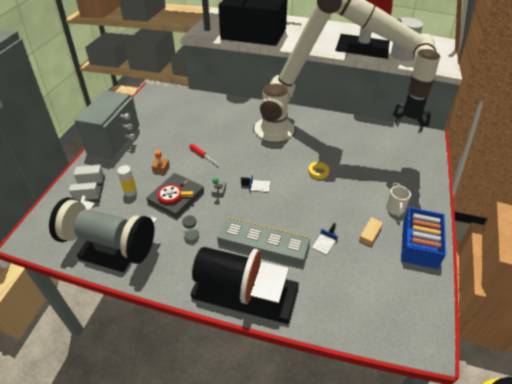

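View pics/wrist0.png

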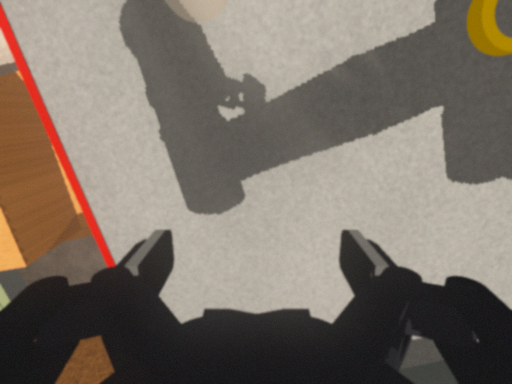

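```bash
cat >> h.py <<'E'
from scipy.spatial.transform import Rotation as R
def cam(name,st=None):
    p=arm.camera_params(name); K=p['camera_matrix']
    if name=='wrist':
        T=np.eye(4); st=st or arm.read_state(); T[:3,:3]=R.from_quat(st['ee_rot']).as_matrix(); T[:3,3]=st['position']
        C=T@p['T_tool_cam']
    else: C=np.linalg.inv(p['extrinsics'])
    return K,p['k1'],C
def rays(c,uv):
    K,k1,C=c; uv=np.atleast_2d(np.array(uv,float))
    n=cv2.undistortPoints(uv[:,None],K,np.array([k1,0,0,0,0.])).reshape(-1,2)
    return C[:3,3],np.c_[n,np.ones(len(n))]@C[:3,:3].T
def onplane(c,uv,z):
    o,d=rays(c,uv); t=(z-o[2])/d[:,2]; return o+d*t[:,None]
def frdepth(c,uv,d):
    o,r=rays(c,uv); return o+r*np.asarray(d,float).reshape(-1,1)
def proj(c,P):
    K,k1,C=c; W=np.linalg.inv(C)
    q,_=cv2.projectPoints(np.atleast_2d(np.array(P,float)),cv2.Rodrigues(W[:3,:3])[0],W[:3,3],K,np.array([k1,0,0,0,0.])); return q.reshape(-1,2)
def cloud(c,d):
    v,u=np.mgrid[0:d.shape[0],0:d.shape[1]]; P=frdepth(c,np.c_[u.ravel(),v.ravel()],d.ravel()); return P.reshape(*d.shape,3)
E
python3 - <<'E'
from h import *
for n in ['top','scene']:
    im=np.load(f'pics/{n}0.npz'); 
a=np.load('pics/top0.npz'); im,d=a['im'],a['d']
c=cam('top'); P=cloud(c,d)
b=cv2.cvtColor(im,cv2.COLOR_RGB2BGR)
cv2.imwrite('pics/c1.png',cv2.resize(b[110:270,120:420],None,fx=2.6,fy=2.6,interpolation=cv2.INTER_CUBIC))
# heights
Z=P[...,2]; h=np.clip(Z*1.7,0,255).astype(np.uint8)
cv2.imwrite('pics/h1.png',cv2.resize(h[110:270,120:420],None,fx=2.6,fy=2.6,interpolation=cv2.INTER_NEAREST))
a=np.load('pics/scene0.npz'); b=cv2.cvtColor(a['im'],cv2.COLOR_RGB2BGR)
cv2.imwrite('pics/c2.png',cv2.resize(b[130:290,120:420],None,fx=2.6,fy=2.6,interpolation=cv2.INTER_CUBIC))
hsv=cv2.cvtColor(im,cv2.COLOR_RGB2HSV)
print(d[220,300],Z[250,300],Z[240,220])
E
```

```text
1702.1355 3.913724071014485 -2.1043603740247363
```

View pics/c1.png

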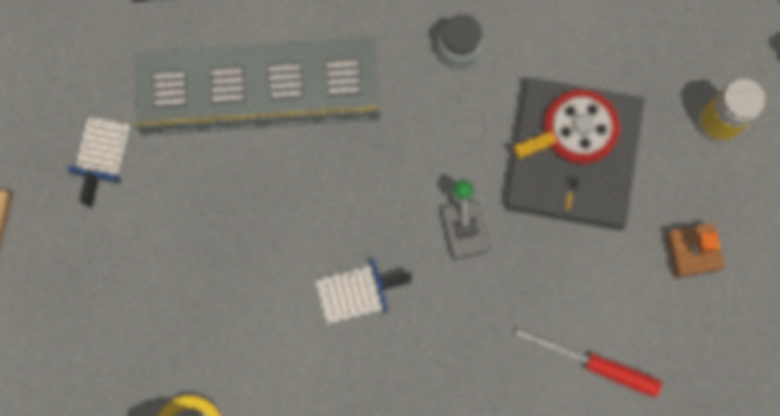

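View pics/c2.png

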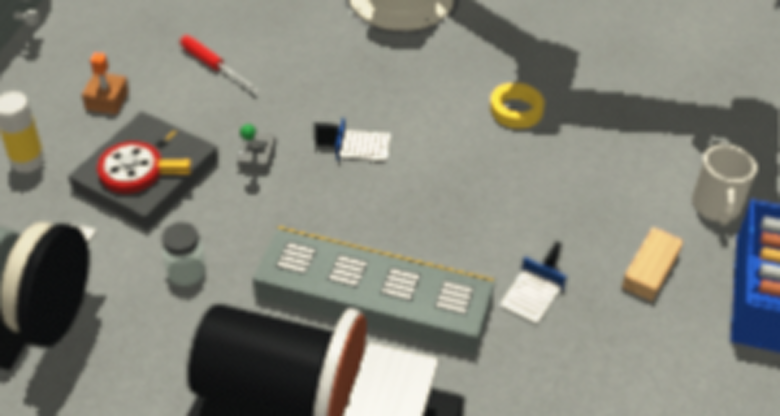

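View pics/h1.png

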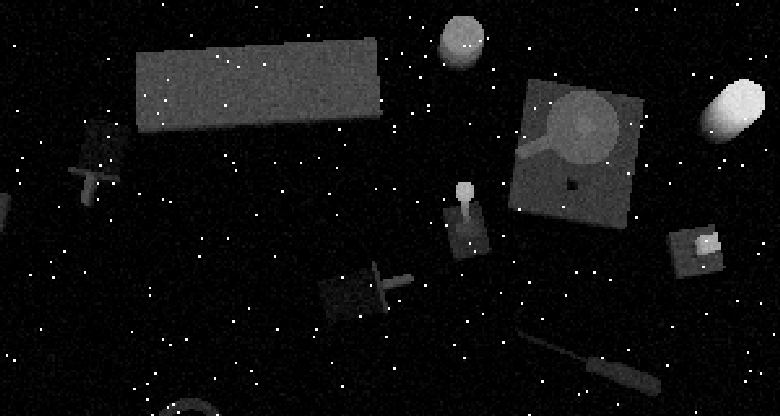

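```bash
python3 - <<'E'
from h import *
c=cam('top')
def w(u,v,z): return onplane(c,[(u/2.6+120,v/2.6+110)],z)[0].round(1)
for n,u,v,z in [('boxL',136,130,44),('boxR',380,117,44),('boxLb',136,50,44),('boxRb',376,38,44),('hole',572,184,34),('wheel',582,127,54),('lugend',519,150,54),('b1',526,79,34),('b2',643,98,34),('b3',625,228,34),('b4',507,207,34),
('pin',707,240,98),('ball',464,189,92),('blk',462,257,25),('m1',443,206,25),('m2',479,200,25),('m3',489,248,25),('m4',456,258,25),
('c1 fin back',88,205,44),('c1 fin front',92,176,44),('c1 flL',69,169,30),('c1 flR',119,180,30),('c1nL',90,118,8),('c1nR',130,126,8),
('c2 fin back',411,277,44),('c2 fin front',382,285,44),('c2fl',374,262,30),('c2fl',386,311,30),('c2nL',328,323,8),('c2nR',317,281,8),
('jar',462,35,80),('can',745,99,130),('sd tip',517,332,5),('sd end',660,388,10)]:
    print(n,w(u,v,z))
a=np.load('pics/top0.npz'); P=cloud(c,a['d']); Z=P[...,2]
import scipy.ndimage as nd
def cl(u0,u1,v0,v1,z0,z1):
    u0,u1,v0,v1=[int(x) for x in (u0/2.6+120,u1/2.6+120,v0/2.6+110,v1/2.6+110)]
    p=P[v0:v1,u0:u1].reshape(-1,3); p=p[(p[:,2]>z0)&(p[:,2]<z1)]; return p
for n,args in dict(ball=(450,480,175,205,80,110),pin=(690,725,225,260,80,105),can=(700,770,75,150,115,140),jar=(435,490,10,70,70,90)).items():
    p=cl(*args); print(n,len(p),np.median(p,0).round(1))
E
```

```text
boxL [654.6 305.7  44. ]
boxR [640.2 -20.2  44. ]
boxLb [766.4 298.5  44. ]
boxRb [751.  -26.3  44. ]
hole [ 526.2 -265.5   34. ]
wheel [ 597.6 -285.    54. ]
lugend [ 574.6 -197.8   54. ]
b1 [ 676.6 -222.9   34. ]
b2 [ 634.8 -377.1   34. ]
b3 [ 460.2 -327.5   34. ]
b4 [ 503.7 -175.4   34. ]
pin [ 423.9 -414.3   98. ]
ball [ 521.3 -115.    92. ]
blk [ 444.3 -109.3   25. ]
m1 [515.1 -92.   25. ]
m2 [ 518.5 -140.7   25. ]
m3 [ 452.8 -146.3   25. ]
m4 [ 443.8 -101.2   25. ]
c1 fin back [558.8 375.5  44. ]
c1 fin front [597.5 368.   44. ]
c1 flL [613.7 400.8  30. ]
c1 flR [592.  334.8  30. ]
c1nL [688.2 372.7   8. ]
c1nR [671.4 318.8   8. ]
c2 fin back [421.7 -38.2  44. ]
c2 fin front [415.    0.5  44. ]
c2fl [448.3   7.2  30. ]
c2fl [382.3  -1.8  30. ]
c2nL [376.6  75.3   8. ]
c2nR [433.8  84.5   8. ]
jar [ 731.6 -138.1   80. ]
can [ 594.8 -481.5  130. ]
sd tip [ 340.4 -172.2    5. ]
sd end [ 248.2 -349.3   10. ]
ball 47 [ 518.1 -112.4  100.2]
pin 51 [ 421.9 -415.1   97.4]
can 222 [ 595.4 -477.6  129.2]
jar 186 [ 734.6 -136.8   79.4]
```

```bash
cat >> h.py <<'E'
def pose():
    s=arm.read_state(); M=R.from_quat(s['ee_rot']).as_matrix()
    print('t%.2f'%s['clock'],'p',s['position'].round(1),'x',M[:,0].round(3),'yaw_x %.3f'%np.arctan2(M[1,0],M[0,0]),'y',M[:,1].round(3),'F',s['contact_force'].round(1),'w %.1f'%s['gripper_width'],'q',s['joints'].round(2)); return s
E
python3 -c "
from h import *
pose()"
```

```text
t0.15 p [160.4 603.6 230.5] x [-0.257 -0.966  0.002] yaw_x -1.831 y [-0.    -0.002 -1.   ] F [-0.6  0.4 -0.1] w 85.4 q [ 1.57  0.39  0.01 -0.   -1.19 -0.26]
```

```bash
python3 -m creep '[[[200,-300,0],[0,0,-0.12],-1],[[200,-300,0],[0,0,-0.24],-1],[[200,-300,0],[0,0,-0.36],-1],[[200,-300,0],[0,0,-0.48],-1],[[200,-300,0],[0,0,-0.6],-1],[[200,-300,0],[0,0,-0.72],-1],[[200,-300,0],[0,0,-0.84],-1],[[200,-300,0],[0,0,-0.96],-1],[[200,-300,0],[0,0,-1.08],-1],[[200,-300,0],[0,0,-1.2],-1],[[200,-300,0],[0,0,-1.32],-1],[[200,-300,0],[0,0,-1.4],-1]]'; python3 -c "
from h import *
pose()"
```

```text
clock: 1.15
position: [360.8, 303.1, 231.2]
ee_rot: [-0.034, -0.706, 0.706, 0.034]
contact_force: [0.3, -0.0, 0.1]
gripper_width: 0.0
t1.15 p [360.8 303.1 231.2] x [-0.995  0.096  0.   ] yaw_x 3.045 y [-0. -0. -1.] F [ 0.3 -0.   0.1] w 0.0 q [ 1.04  0.12 -0.35 -0.   -1.1  -1.14]
```

```bash
python3 -m creep '[[[215,-415,0],[0,0,-0.12],-1],[[215,-415,0],[0,0,-0.24],-1],[[215,-415,0],[0,0,-0.36],-1],[[215,-415,0],[0,0,-0.48],-1],[[215,-415,0],[0,0,-0.6],-1],[[215,-415,0],[0,0,-0.72],-1],[[215,-415,0],[0,0,-0.84],-1],[[215,-415,0],[0,0,-0.96],-1],[[215,-415,0],[0,0,-1.08],-1],[[215,-415,0],[0,0,-1.2],-1],[[215,-415,0],[0,0,-1.32],-1],[[215,-415,0],[0,0,-1.37],-1]]' >/dev/null; python3 -c "
from h import *
pose(); snap('wrist','w1'); snap('scene','s1'); snap('top','t1')"
```

```text
t2.15 p [ 577.2 -115.7  230.2] x [-0.102  0.995 -0.001] yaw_x 1.673 y [-0.001 -0.001 -1.   ] F [-0.   0.4 -0.3] w 0.2 q [ 0.08  0.32 -0.09  0.   -1.16 -1.55]
```

View pics/w1.png

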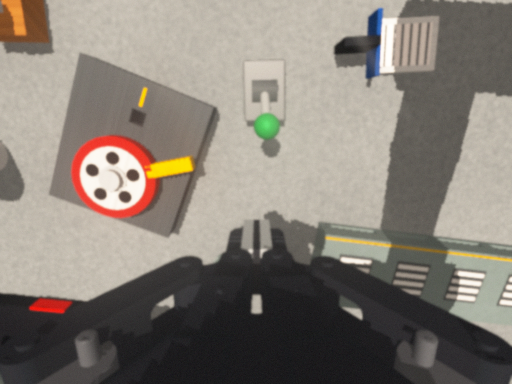

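View pics/t1.png

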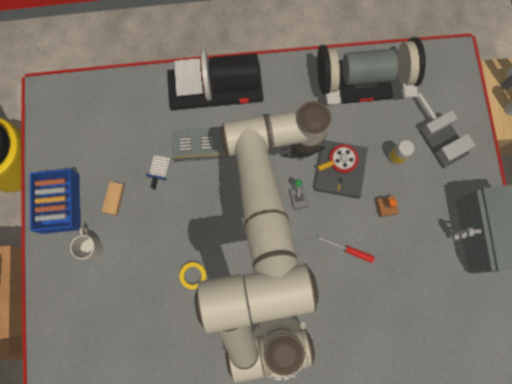

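```bash
python3 - <<'E'
from h import *
c=cam('wrist'); a=np.load('pics/w1.npz'); im,d=a['im'],a['d']
hsv=cv2.cvtColor(im,cv2.COLOR_RGB2HSV)
def blob(lo,hi,z,box):
    m=cv2.inRange(hsv,lo,hi); k=np.zeros_like(m); u0,u1,v0,v1=box; k[v0:v1,u0:u1]=m[v0:v1,u0:u1]
    r=cv2.minAreaRect(cv2.findNonZero(k)); M=cv2.moments(k,True); ce=(M['m10']/M['m00'],M['m01']/M['m00'])
    print('  centroid px',np.round(ce,1), onplane(c,[ce],z).round(1)); 
    b=onplane(c,cv2.boxPoints(r),z); print('  rect',b[:,:2].round(1).tolist()); return r
print('ball');blob((45,120,60),(80,255,255),92,(240,300,90,150))
print('lug');blob((18,150,120),(32,255,255),54,(140,210,140,190))
print('mark');blob((18,150,100),(32,255,255),34,(130,160,80,110))
print('wheel');blob((0,150,100),(8,255,255),54,(60,170,130,230))
print('flange2');blob((105,120,60),(125,255,255),30,(360,390,0,90))
for n,u,v,z in [('hole',137.5,117,34),('mt',244,60,25),('mt',285,60,25),('mt',245,122,25),('mt',285,122,25),('c2 nose',437,17,8),('c2nose',438,72,8),('finback',337,46,44),('finfront',366,44,44),('boxL',320,236,44),('boxface',500,256,44)]:
    print(n,onplane(c,[(u,v)],z)[0].round(1))
b=cv2.cvtColor(im,cv2.COLOR_RGB2BGR)
cv2.imwrite('pics/w1a.png',cv2.resize(b[40:240,50:310],None,fx=3,fy=3,interpolation=cv2.INTER_CUBIC))
E
```

```text
ball
  centroid px [265.7 125.6] [[ 522.7 -110.1   92. ]]
  rect [[513.8, -121.7], [511.5, -101.2], [532.7, -98.5], [535.0, -119.4]]
lug
  centroid px [171.2 167.1] [[ 583.5 -212.5   54. ]]
  rect [[582.7, -243.2], [566.5, -188.7], [584.7, -184.4], [601.3, -239.6]]
mark
  centroid px [142.4  96.9] [[ 508.5 -254.4   34. ]]
  rect [[518.9, -259.9], [497.6, -253.9], [498.4, -249.0], [519.7, -255.0]]
wheel
  centroid px [116. 173.] [[ 597.8 -277.    54. ]]
  rect [[569.4, -335.3], [540.4, -240.6], [636.2, -219.7], [669.6, -321.7]]
flange2
  centroid px [375.   37.8] [[415.6   2.8  30. ]]
  rect [[457.3, 2.3], [387.6, -9.6], [386.5, 3.6], [456.2, 16.3]]
hole [ 532.  -260.1   34. ]
mt [ 454.5 -141.3   25. ]
mt [449.2 -94.1  25. ]
mt [ 524.1 -133.    25. ]
mt [518.6 -84.5  25. ]
c2 nose [378.9  79.    8. ]
c2nose [438.   96.7   8. ]
finback [432.2 -41.5  44. ]
finfront [426.6 -10.6  44. ]
boxL [655.1 -21.8  44. ]
boxface [657.7 222.2  44. ]
```

View pics/w1a.png

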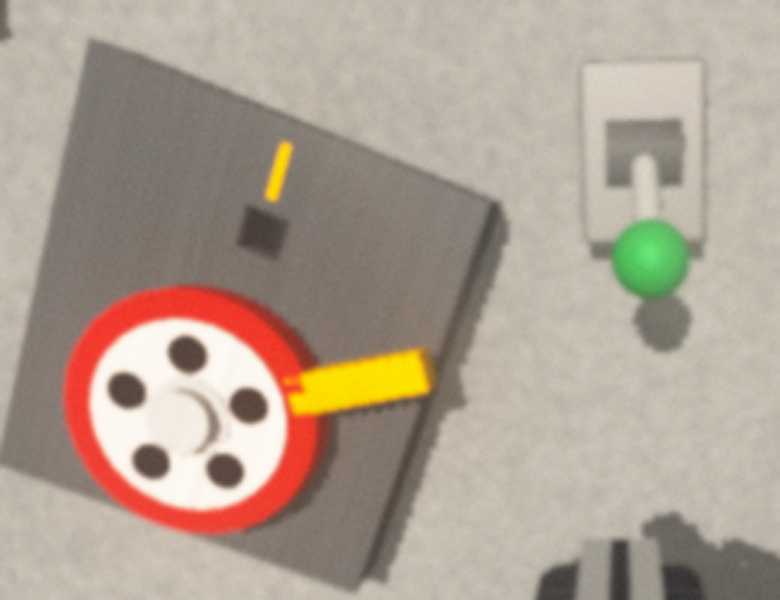

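```bash
python3 -m creep '[[[0,3,-40],[0,0,0],-1],[[0,3,-80],[0,0,0],-1],[[0,3,-120],[0,0,0],-1],[[0,3,-147],[0,0,0],-1],[[0,3,-147],[0,0,0],-1],[[-20,1,-147],[0,0,0],-1],[[-40,-1,-147],[0,0,0],-1],[[-60,-3,-147],[0,0,0],-1],[[-80,-5,-147],[0,0,0],-1],[[-100,-7,-147],[0,0,0],-1],[[-100,-7,-147],[0,0,0],-1]]';python3 -c "
from h import *
pose(); snap('scene','s2')"
```

```text
clock: 3.22
position: [473.3, -117.4, 86.6]
ee_rot: [0.471, 0.528, -0.527, -0.471]
contact_force: [-0.3, 0.1, 0.4]
gripper_width: 0.0
t3.22 p [ 473.3 -117.4   86.6] x [-0.113  0.994  0.   ] yaw_x 1.684 y [ 0.002  0.    -1.   ] F [-0.3  0.1  0.4] w 0.0 q [ 0.09  0.32 -0.52 -0.   -0.73 -1.55]
```

View pics/s2.png

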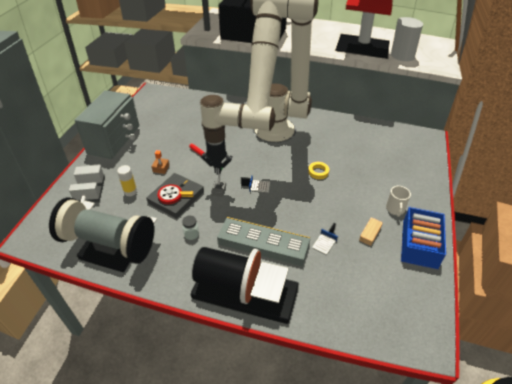

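```bash
python3 -m creep '[[[-3,0,0],[0,0,0],-1],[[-6,0,0],[0,0,0],-1],[[-6,0,0],[0,0,0],-1]]';python3 -c "
from h import *
pose(); im,d=snap('wrist','w2')"
```

```text
clock: 3.52
position: [471.9, -117.6, 85.5]
ee_rot: [0.472, 0.529, -0.526, -0.47]
contact_force: [2.4, 0.6, 2.5]
gripper_width: 0.0
t3.52 p [ 471.9 -117.6   85.5] x [-0.113  0.994 -0.001] yaw_x 1.684 y [ 0.005 -0.    -1.   ] F [2.4 0.6 2.5] w 0.0 q [ 0.09  0.32 -0.52  0.   -0.73 -1.55]
```

View pics/w2.png

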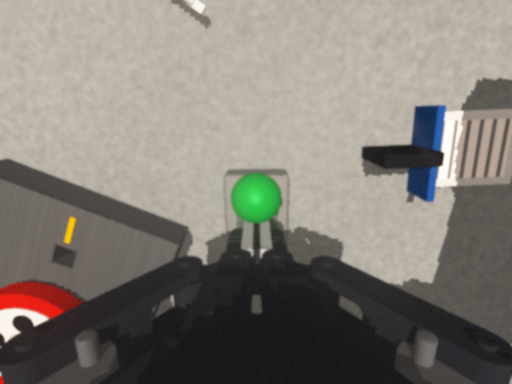

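```bash
python3 - <<'E'
from h import *
c=cam('wrist'); print(onplane(c,[(256.5,197)],92),onplane(c,[(256.5,197)],97)); print([onplane(c,[p],25).round(1) for p in [(226,170),(287,170)]])
E
python3 -m creep '[[[-4,0,0],[0,0,0],-1],[[-7,-0.5,0],[0,0,0],-1],[[-7,-0.5,0],[0,0,0],-1]]'
```

```text
[[ 449.36698201 -122.02479341   92.        ]] [[ 447.80156081 -122.21242917   97.        ]]
[array([[ 452. , -144.5,   25. ]]), array([[446.8, -99.3,  25. ]])]
clock: 3.82
position: [471.5, -117.6, 85.9]
ee_rot: [0.476, 0.532, -0.523, -0.466]
contact_force: [14.8, 1.4, -8.0]
gripper_width: -0.1
```

```bash
python3 -m creep '[[[15,0,0],[0,0,0],-1],[[15,0,30],[0,0,0],-1],[[15,0,70],[0,0,0],-1],[[-15,30,80],[0,0,0.12],1],[[-47,70,80],[0,0,0.24],1],[[-47,100,80],[0,0,0.36],1],[[-47,100,80],[0,0,0.48],1],[[-47,100,80],[0,0,0.6],1],[[-47,100,80],[0,0,0.72],1],[[-47,100,80],[0,0,0.84],1],[[-47,100,80],[0,0,0.96],1],[[-47,100,80],[0,0,1.08],1]]'
python3 -m creep '[[[0,0,0],[0,0,0.12],1],[[0,0,0],[0,0,0.24],1],[[0,0,0],[0,0,0.36],1],[[0,0,0],[0,0,0.48],1],[[0,0,0],[0,0,0.52],1],[[0,0,0],[0,0,0.52],1],[[0,0,0],[0,0,0.52],1]]'
python3 -c "
from h import *
pose(); im,d=snap('wrist','w3');im,d=snap('scene','s3')"
```

```text
clock: 4.82
position: [414.6, -18.6, 163.7]
ee_rot: [-0.13, -0.694, 0.695, 0.132]
contact_force: [0.4, -0.2, -0.1]
gripper_width: 85.5
clock: 5.4
position: [414.9, -18.7, 163.9]
ee_rot: [0.05, -0.705, 0.706, -0.049]
contact_force: [0.6, -0.1, 0.8]
gripper_width: 85.5
t5.40 p [414.9 -18.7 163.9] x [-0.99  -0.139  0.002] yaw_x -3.002 y [-0.002 -0.001 -1.   ] F [ 0.6 -0.1  0.8] w 85.5 q [ 0.35  0.09 -0.57 -0.   -0.9  -0.21]
```

View pics/w3.png

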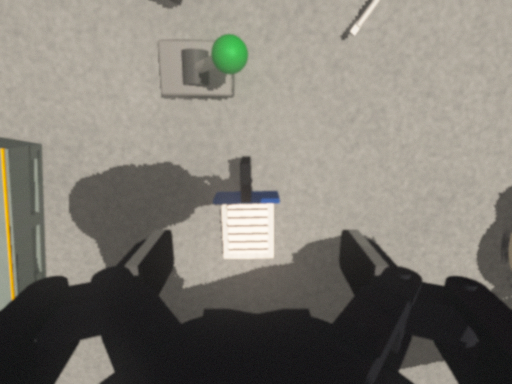

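View pics/s3.png

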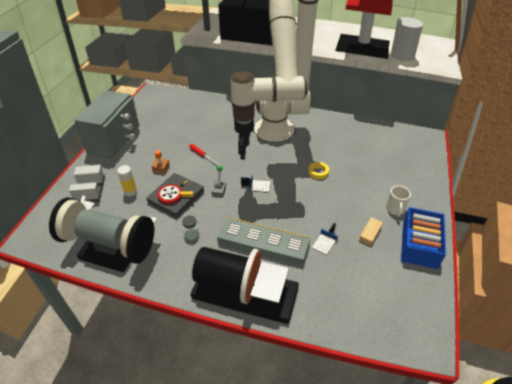

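```bash
python3 - <<'E'
from h import *
c=cam('wrist'); a=np.load('pics/w3.npz'); im,d=a['im'],a['d']; hsv=cv2.cvtColor(im,cv2.COLOR_RGB2HSV)
print('ball',onplane(c,[(229.5,53.5)],92).round(1),'mount',[onplane(c,[p],25)[0].round(1) for p in [(159,40),(234,40),(161,94),(234,96)]])
m=cv2.inRange(hsv,(105,120,40),(125,255,255)); m[:180]=0;m[215:]=0
r=cv2.minAreaRect(cv2.findNonZero(m)); print('fl rect',r, onplane(c,cv2.boxPoints(r),30).round(1).tolist())
m=cv2.inRange(im,(0,0,0),(60,60,60)); k=np.zeros_like(m);k[150:200,225:265]=m[150:200,225:265]
r=cv2.minAreaRect(cv2.findNonZero(k)); print('fin',r)
for n,p,z in [('nose',(222,259),8),('nose',(274,258),8),('finb',(245.5,157),44),('finf',(245.5,192),44)]: print(n,onplane(c,[p],z).round(1))
for p in [(44,145),(44,270),(41,200)]: print('box',onplane(c,[p],44).round(1),onplane(c,[p],0).round(1))
b=cv2.cvtColor(im,cv2.COLOR_RGB2BGR)
cv2.imwrite('pics/w3a.png',cv2.resize(b[110:280,0:300],None,fx=2.6,fy=2.6,interpolation=cv2.INTER_CUBIC))
E
```

```text
ball [[ 449.9 -122.9   92. ]] mount [array([ 523.2, -136.7,   25. ]), array([ 454.6, -146.3,   25. ]), array([518.7, -89.4,  25. ]), array([448.7, -97.4,  25. ])]
fl rect ((269.5, 199.5), (3.0, 17.0), 90.0) [[408.2, -0.4, 30.0], [390.6, -2.9, 30.0], [390.1, 0.3, 30.0], [407.7, 2.8, 30.0]]
fin ((245.4845733642578, 177.05226135253906), (38.1842041015625, 8.064173698425293), 88.02507019042969)
nose [[442.   88.8   8. ]]
nose [[380.5  78.7   8. ]]
finb [[429.6 -43.2  44. ]]
finf [[425.1  -8.7  44. ]]
box [[620.3 -27.9  44. ]] [[652.8 -18.2   0. ]]
box [[628.4 108.3  44. ]] [[662.3 140.8   0. ]]
box [[626.5  28.2  44. ]] [[660.   47.3   0. ]]
```

View pics/w3a.png

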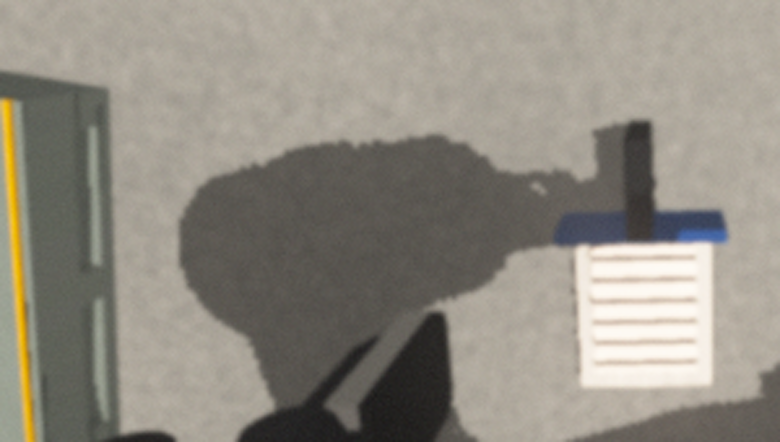

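```bash
python3 -m creep '[[[6,-2,-40],[0,0,0.02],1],[[11,-4,-80],[0,0,0.02],1],[[11,-4,-105],[0,0,0.02],1],[[11,-4,-105],[0,0,0.02],1],[[11,-4,-105],[0,0,0.02],1],[[11,-4,-105],[0,0,0.02],1]]'
python3 -c "
from h import *
pose(); im,d=snap('wrist','w4')"
```

```text
clock: 6.0
position: [427.7, -22.2, 60.5]
ee_rot: [-0.056, 0.705, -0.705, 0.058]
contact_force: [0.7, 0.9, 0.3]
gripper_width: 85.4
t6.00 p [427.7 -22.2  60.5] x [-0.987 -0.161 -0.002] yaw_x -2.980 y [ 0.002  0.    -1.   ] F [0.7 0.9 0.3] w 85.4 q [ 0.33  0.28 -0.68  0.   -0.61 -0.17]
```

View pics/w4.png

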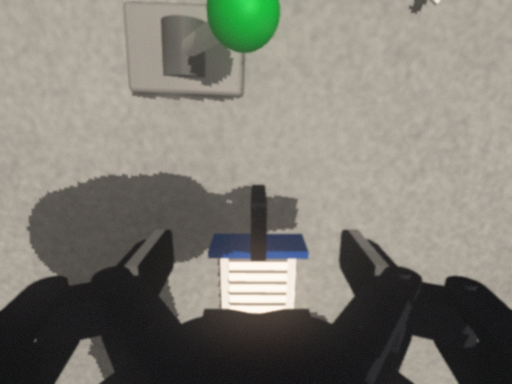

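```bash
python3 - <<'E'
from h import *
c=cam('wrist'); s=pose()
print(onplane(c,[(258.5,186)],44),onplane(c,[(258,258)],30),onplane(c,[(209,258),(307,258)],30), onplane(c,[(258,235)],0))
print(proj(c,[[427.7,-22.2,60.5]]))
E
```

```text
t6.05 p [427.9 -22.1  61. ] x [-0.987 -0.161 -0.004] yaw_x -2.980 y [ 0.003  0.001 -1.   ] F [-0.3  0.2  0.1] w 85.6 q [ 0.33  0.28 -0.68  0.   -0.61 -0.17]
[[431.51095637 -47.24305429  44.        ]] [[422.65601165   7.83786633  30.        ]] [[456.42642411  13.4660671   30.        ]
 [388.92808455   2.25848991  30.        ]] [[423.150388     4.40029582   0.        ]]
[[258.0126506  237.03763597]]
```

```bash
python3 -m creep '[[[-0.5,3,-20],[0,0,0],1],[[-0.5,3,-40],[0,0,0],1],[[-0.5,3,-53],[0,0,0],1],[[-0.5,3,-53],[0,0,0],1],[[-0.5,3,-53],[0,0,0],-1],[[-0.5,3,-53],[0,0,0],-1],[[-0.5,3,-53],[0,0,0],-1],[[-0.5,3,-53],[0,0,0],-1],[[-0.5,3,-53],[0,0,0],-1]]'
python3 -c "
from h import *
pose(); im,d=snap('wrist','w5')"
```

```text
clock: 6.8
position: [426.5, -19.3, 7.1]
ee_rot: [-0.056, 0.705, -0.705, 0.058]
contact_force: [-0.7, -0.1, -0.2]
gripper_width: 25.7
t6.80 p [426.5 -19.3   7.1] x [-0.987 -0.16  -0.002] yaw_x -2.981 y [ 0.002  0.001 -1.   ] F [-0.7 -0.1 -0.2] w 25.7 q [ 0.34  0.38 -0.74  0.   -0.45 -0.18]
```

View pics/w5.png

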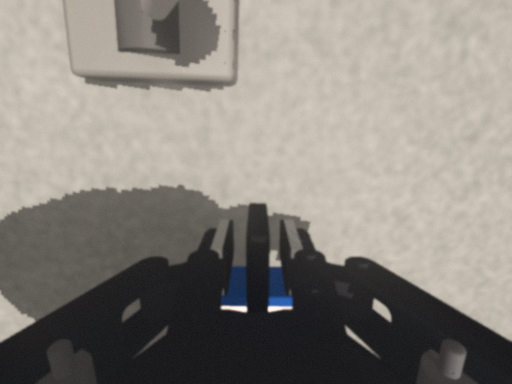

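```bash
python3 -m creep '[[[0,0,0],[0,0,0],-1],[[0,0,0],[0,0,0],-1],[[0,0,0],[0,0,0],-1],[[0,0,0],[0,0,0],-1],[[0,0,20],[0,0,0],-1],[[0,0,50],[0,0,0],-1],[[0,0,70],[0,0,0],-1]]'
python3 -m creep '[[[6,10,0],[0,0,-0.12],-1],[[12,20,0],[0,0,-0.24],-1],[[18,30,0],[0,0,-0.36],-1],[[24,40,0],[0,0,-0.48],-1],[[30,50,0],[0,0,-0.6],-1],[[36,60,0],[0,0,-0.72],-1],[[42,70,0],[0,0,-0.84],-1],[[48,80,0],[0,0,-0.96],-1],[[54,90,0],[0,0,-1.08],-1],[[60,100,0],[0,0,-1.2],-1],[[60,110,0],[0,0,-1.32],-1],[[60,124,0],[0,0,-1.44],-1]]'
python3 -m creep '[[[0,0,0],[0,0,-0.12],-1],[[0,0,0],[0,0,-0.24],-1],[[0,0,0],[0,0,-0.34],-1],[[0,0,0],[0,0,-0.34],-1],[[0,0,0],[0,0,-0.34],-1],[[0,0,0],[0,0,-0.34],-1]]'
python3 -c "
from h import *
pose(); im,d=snap('wrist','w6');snap('scene','s6');snap('top','t6')"
```

```text
clock: 7.43
position: [425.9, -19.6, 77.4]
ee_rot: [0.057, -0.705, 0.705, -0.057]
contact_force: [0.8, 0.7, -2.4]
gripper_width: 9.2
clock: 8.43
position: [485.3, 104.3, 75.4]
ee_rot: [-0.424, -0.565, 0.567, 0.425]
contact_force: [0.3, 1.1, -2.3]
gripper_width: 9.5
clock: 8.93
position: [485.7, 104.3, 76.0]
ee_rot: [-0.511, -0.488, 0.489, 0.512]
contact_force: [0.4, -0.4, -1.4]
gripper_width: 9.3
t8.93 p [485.7 104.3  76. ] x [ 0.046  0.999 -0.   ] yaw_x 1.524 y [-0.001 -0.    -1.   ] F [ 0.4 -0.4 -1.4] w 9.3 q [ 0.54  0.35 -0.5  -0.   -0.72 -2.16]
```

View pics/w6.png

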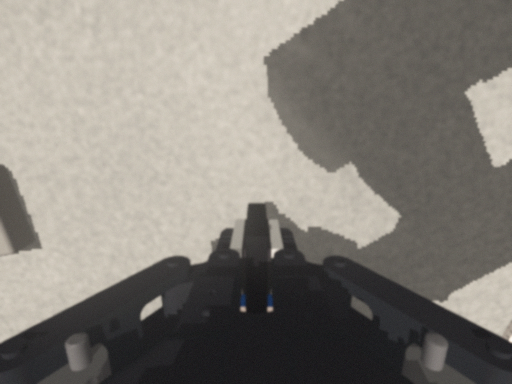

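View pics/s6.png

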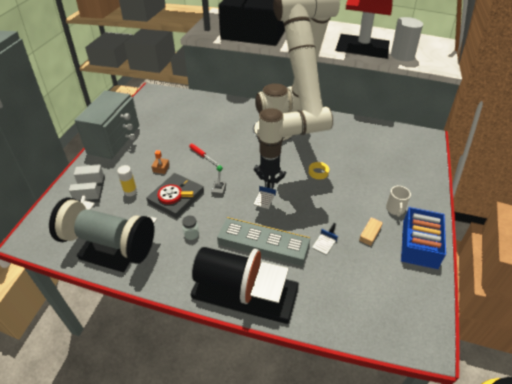

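```bash
python3 -m creep '[[[0,0,20],[0,0,0.12],-1],[[0,0,40],[0,0,0.24],-1],[[0,0,60],[0,0,0.36],-1],[[0,0,80],[0,0,0.48],-1],[[0,0,100],[0,0,0.6],-1],[[0,0,124],[0,0,0.72],-1],[[0,5,124],[0,0,0.84],-1],[[0,10,124],[0,0,0.96],-1],[[0,20,124],[0,0,1.08],-1],[[0,30,124],[0,0,1.2],-1],[[0,38,124],[0,0,1.32],-1],[[0,38,124],[0,0,1.44],-1]]'
python3 -m creep '[[[0,0,0],[0,0,0.12],-1],[[0,0,0],[0,0,0.24],-1],[[0,0,0],[0,0,0.36],-1],[[0,0,0],[0,0,0.48],-1],[[0,0,0],[0,0,0.6],-1],[[10,0,0],[0,0,0.72],-1],[[20,0,0],[0,0,0.84],-1],[[30,0,0],[0,0,0.96],-1],[[40,0,0],[0,0,1.08],-1],[[50,0,0],[0,0,1.2],-1],[[60,0,0],[0,0,1.32],-1],[[74,0,0],[0,0,1.44],-1]]'
python3 -m creep '[[[0,0,0],[0,0,0.12],-1],[[0,0,0],[0,0,0.24],-1],[[0,0,0],[0,0,0.26],-1],[[0,0,0],[0,0,0.26],-1],[[0,0,0],[0,0,0.26],-1],[[0,0,0],[0,0,0.26],-1]]'
python3 -c "
from h import *
pose(); im,d=snap('wrist','w7')"
```

```text
clock: 10.08
position: [486.0, 143.5, 200.2]
ee_rot: [0.061, 0.705, -0.704, -0.06]
contact_force: [0.1, 0.3, -2.7]
gripper_width: 8.9
clock: 11.08
position: [559.9, 142.4, 200.2]
ee_rot: [-0.419, 0.57, -0.57, 0.419]
contact_force: [0.8, -0.4, -1.6]
gripper_width: 9.3
clock: 11.58
position: [559.9, 142.5, 200.4]
ee_rot: [0.487, -0.513, 0.513, -0.487]
contact_force: [0.8, 0.1, -2.4]
gripper_width: 9.2
t11.58 p [559.9 142.5 200.4] x [-0.051 -0.999 -0.   ] yaw_x -1.622 y [ 0.  0. -1.] F [ 0.8  0.1 -2.4] w 9.2 q [ 0.53  0.33 -0.16 -0.   -1.08  0.99]
```

View pics/w7.png

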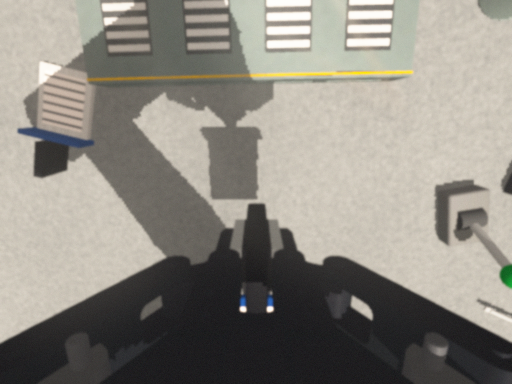

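```bash
python3 - <<'E'
from h import *
c=cam('wrist'); a=np.load('pics/w7.npz'); im,d=a['im'],a['d']; hsv=cv2.cvtColor(im,cv2.COLOR_RGB2HSV)
b=cv2.cvtColor(im,cv2.COLOR_RGB2BGR)
cv2.imwrite('pics/w7a.png',cv2.resize(b[0:100,60:240],None,fx=4.2,fy=4.2,interpolation=cv2.INTER_CUBIC))
cv2.imwrite('pics/w7b.png',cv2.resize(b[0:100,260:440],None,fx=4.2,fy=4.2,interpolation=cv2.INTER_CUBIC))
# yellow stripe
m=cv2.inRange(hsv,(18,120,80),(32,255,255)); m[100:]=0
ys,xs=np.nonzero(m); print(xs.min(),xs.max())
P=onplane(c,np.c_[xs,ys],44); f=np.polyfit(P[:,1],P[:,0],1); print('stripe slope',f, P[:,1].min(),P[:,1].max())
# vents white
m=cv2.inRange(im,(170,165,160),(255,255,255)); m[60:]=0;m[:,:100]=0;m[:,400:]=0
n,l,st,ce=cv2.connectedComponentsWithStats(m)
for i in range(1,n):
    if st[i,4]>60: print(st[i],ce[i].round(1),onplane(c,[ce[i]],44).round(1))
E
```

```text
87 412
stripe slope [2.81764278e-02 6.59158856e+02] -21.38043207002721 307.40260829788815
[198   0  31   6 111] [215.9   3.3] [[728.7 170.6  44. ]]
[ 230    0  170   60 7302] [310.5  30.3] [[701.   80.9  44. ]]
[349   0  45   6 231] [370.2   2.1] [[722.6  24.1  44. ]]
[100   2  35  28 417] [113.4  11. ] [[727.5 269.6  44. ]]
[204  16  23   4  67] [217.3  17.7] [[716.4 170.4  44. ]]
[347  24  45  10 412] [368.5  28.2] [[700.2  24.6  44. ]]
```

View pics/w7a.png

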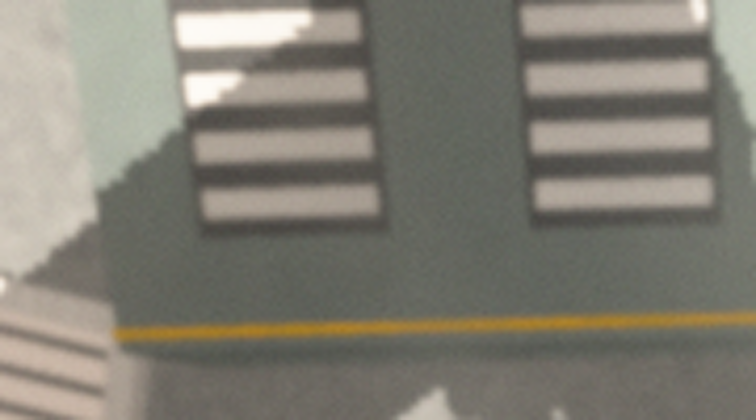

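View pics/w7b.png

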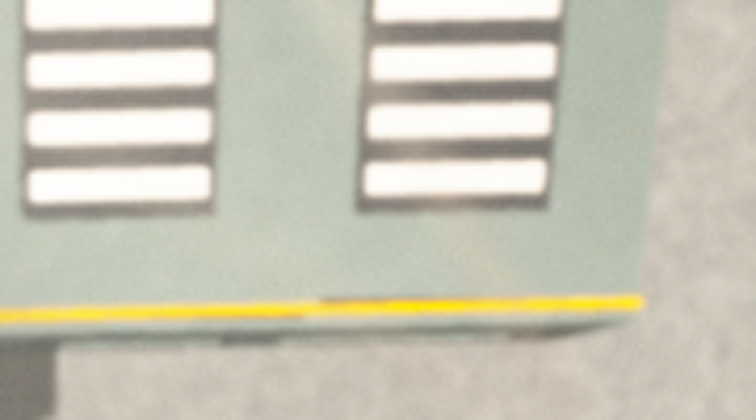

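```bash
python3 - <<'E'
from h import *
for n,f in [('top','top0'),('scene','scene0')]:
    c=cam(n); a=np.load(f'pics/{f}.npz'); P=cloud(c,a['d'])
    p=P.reshape(-1,3); 
    # table plane check
    t=p[(p[:,0]>350)&(p[:,0]<620)&(p[:,1]>120)&(p[:,1]<300)]; t=t[abs(t[:,2])<12]
    print(n,'table z',np.median(t[:,2]), 'slope', np.linalg.lstsq(np.c_[t[:,:2],np.ones(len(t))],t[:,2],rcond=None)[0])
    s=p[(p[:,2]>36)&(p[:,2]<52)&(p[:,0]>630)&(p[:,0]<775)&(p[:,1]>-40)&(p[:,1]<330)]
    print(len(s),'z',np.median(s[:,2]));
    lo,hi=np.percentile(s,[1,99],0); print(lo.round(1),hi.round(1))
    r=cv2.minAreaRect(s[:,:2].astype(np.float32)); print(r)
c=cam('wrist'); a=np.load('pics/w7.npz'); d=a['d']; P=cloud(c,d)
p=P[100:170,260:420].reshape(-1,3); p=p[abs(p[:,2])<40]
print('wrist table',np.median(p[:,2]),np.linalg.lstsq(np.c_[p[:,:2],np.ones(len(p))],p[:,2],rcond=None)[0])
p=P[0:68,110:400].reshape(-1,3); p=p[(p[:,2]>20)&(p[:,2]<70)]
print('wrist box z',np.median(p[:,2]),np.linalg.lstsq(np.c_[p[:,:2],np.ones(len(p))],p[:,2],rcond=None)[0])
e=[(87.4,79.8),(413.1,72.1)]
print(onplane(c,e,44),[d[int(v)-2,int(u)+k] for (u,v),k in zip(e,(4,-4))])
E
```

```text
top table z -0.20537799749354235 slope [-0.00059764 -0.00154817  0.38903347]
2631 z 43.66671952357024
[651.3 -19.4  36.5] [760.5 301.7  51.3]
((707.0140991210938, 141.0509033203125), (327.6855163574219, 109.85258483886719), 87.86911010742188)
scene table z 1.2961035667376564 slope [-2.19380595e-03 -1.52889416e-03  2.64708838e+00]
2118 z 44.7773818203832
[656.1 -16.6  37.5] [765.3 305.9  50.8]
((708.3946533203125, 143.67529296875), (330.1021423339844, 115.13619995117188), 88.2216796875)
wrist table 0.7848421579390106 [-4.66549672e-04  1.46822061e-03  1.01033159e+00]
wrist box z 45.29944833210027 [1.25181058e-02 6.94605053e-04 3.64721383e+01]
[[667.33441733 307.14867933  44.        ]
 [658.09744066 -22.5037629   44.        ]] [np.float32(279.6019), np.float32(278.7995)]
```

```bash
python3 -m creep '[[[-10,0,0],[0,0,-0.12],-1],[[-20,0,0],[0,0,-0.24],-1],[[-30,0,0],[0,0,-0.36],-1],[[-40,0,0],[0,0,-0.48],-1],[[-40,0,0],[0,0,-0.6],-1],[[-40,0,0],[0,0,-0.72],-1],[[-40,0,0],[0,0,-0.84],-1],[[-40,0,0],[0,0,-0.96],-1],[[-40,0,0],[0,0,-1.08],-1],[[-40,0,0],[0,0,-1.2],-1],[[-40,0,0],[0,0,-1.32],-1],[[-40,0,0],[0,0,-1.44],-1]]' >/dev/null
python3 -m creep '[[[0,0,0],[0,0,-0.12],-1],[[0,0,0],[0,0,-0.24],-1],[[0,0,0],[0,0,-0.36],-1],[[0,0,0],[0,0,-0.48],-1],[[0,0,0],[0,0,-0.6],-1],[[0,0,0],[0,0,-0.72],-1],[[0,0,0],[0,0,-0.84],-1],[[0,-10,0],[0,0,-0.96],-1],[[0,-20,0],[0,0,-1.08],-1],[[0,-30,0],[0,0,-1.2],-1],[[0,-35,0],[0,0,-1.32],-1],[[0,-35,0],[0,0,-1.44],-1]]' >/dev/null
python3 -m creep '[[[0,0,-20],[0,0,-0.12],-1],[[0,0,-50],[0,0,-0.24],-1],[[0,0,-80],[0,0,-0.241],-1],[[0,0,-110],[0,0,-0.241],-1],[[0,0,-140],[0,0,-0.241],-1],[[0,0,-140],[0,0,-0.241],-1],[[0,0,-140],[0,0,-0.241],-1],[[0,0,-140],[0,0,-0.241],-1]]'
python3 -c "
from h import *
pose(); snap('scene','s8')"
```

```text
clock: 14.3
position: [521.4, 108.1, 62.0]
ee_rot: [0.508, 0.494, -0.492, -0.507]
contact_force: [0.0, 1.1, -1.6]
gripper_width: 9.1
t14.30 p [521.4 108.1  62. ] x [0.029 1.    0.001] yaw_x 1.542 y [ 0.003  0.001 -1.   ] F [ 0.   1.1 -1.6] w 9.1 q [ 0.51  0.42 -0.43  0.   -0.72 -2.11]
```

```bash
python3 -m creep '[[[0,-0.5,-20],[0,0,0],-1],[[0,-0.5,-40],[0,0,0],-1],[[0,-0.5,-45],[0,0,0],-1],[[0,-0.5,-45],[0,0,0],-1],[[0,-0.5,-45],[0,0,0],-1],[[10,-0.8,-45],[0,0,0],-1],[[20,-1.1,-45],[0,0,0],-1],[[20,-1.1,-45],[0,0,0],-1],[[20,-1.1,-45],[0,0,0],-1]]'
python3 -c "
from h import *
pose(); im,d=snap('scene','s9'); b=cv2.cvtColor(im,cv2.COLOR_RGB2BGR)
cv2.imwrite('pics/s9a.png',cv2.resize(b[160:280,200:340],None,fx=5,fy=5,interpolation=cv2.INTER_CUBIC))
im,d=snap('top','t9'); b=cv2.cvtColor(im,cv2.COLOR_RGB2BGR)
cv2.imwrite('pics/t9a.png',cv2.resize(b[110:220,140:300],None,fx=4.8,fy=4.8,interpolation=cv2.INTER_CUBIC))"
```

```text
clock: 15.1
position: [541.4, 106.6, 15.9]
ee_rot: [0.508, 0.493, -0.492, -0.507]
contact_force: [-0.0, -0.2, -2.2]
gripper_width: 9.2
t15.10 p [541.4 106.6  15.9] x [0.03  1.    0.001] yaw_x 1.541 y [ 0.002  0.001 -1.   ] F [-0.  -0.2 -2.2] w 9.2 q [ 0.49  0.51 -0.42  0.   -0.63 -2.09]
```

View pics/s9a.png

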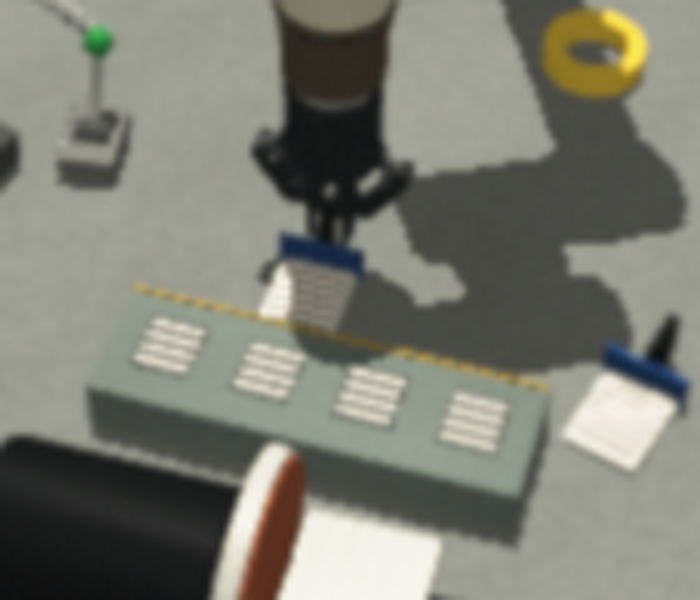

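View pics/t9a.png

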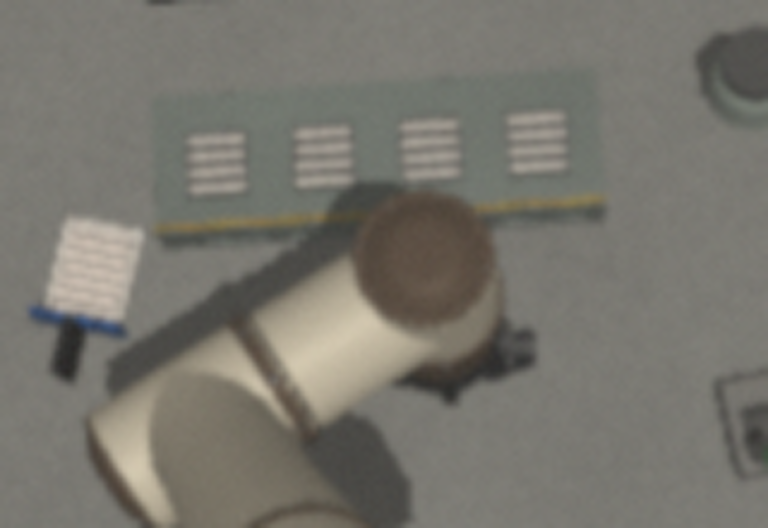

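```bash
python3 -m creep '[[[0,0,1.2],[0,0,0],-1],[[5,-0.2,1.2],[0,0,0],-1],[[10,-0.4,1.2],[0,0,0],-1],[[15,-0.5,1.2],[0,0,0],-1],[[20,-0.6,1.2],[0,0,0],-1],[[20,-0.6,1.2],[0,0,0],-1]]'
```

```text
clock: 15.7
position: [551.9, 104.4, 14.7]
ee_rot: [-0.505, -0.486, 0.497, 0.512]
contact_force: [-20.1, 5.6, 7.7]
gripper_width: 9.3
```

```bash
python3 -c "
from h import *
pose(); im,d=snap('scene','s10'); b=cv2.cvtColor(im,cv2.COLOR_RGB2BGR)
cv2.imwrite('pics/s10a.png',cv2.resize(b[195:260,220:320],None,fx=7,fy=7,interpolation=cv2.INTER_CUBIC))"
python3 -m creep '[[[-10,0.3,0],[0,0,0],-1],[[-20,0.6,0],[0,0,0],-1],[[-20,0.6,0],[0,0,0],-1],[[-20,0.6,0],[0,0,0],-1]]'
python3 -c "
from h import *
pose(); im,d=snap('wrist','w10')"
```

```text
t15.70 p [551.9 104.4  14.7] x [ 0.033  0.999 -0.005] yaw_x 1.538 y [-0.018 -0.004 -1.   ] F [-20.1   5.6   7.7] w 9.3 q [ 0.47  0.53 -0.38 -0.01 -0.68 -2.07]
clock: 16.08
position: [540.3, 106.5, 16.7]
ee_rot: [0.507, 0.493, -0.493, -0.507]
contact_force: [-0.1, 0.1, -1.2]
gripper_width: 9.2
t16.08 p [540.3 106.5  16.7] x [0.029 1.    0.   ] yaw_x 1.542 y [ 0.001  0.    -1.   ] F [-0.1  0.1 -1.2] w 9.2 q [ 0.49  0.51 -0.42  0.   -0.64 -2.09]
```

View pics/s10a.png

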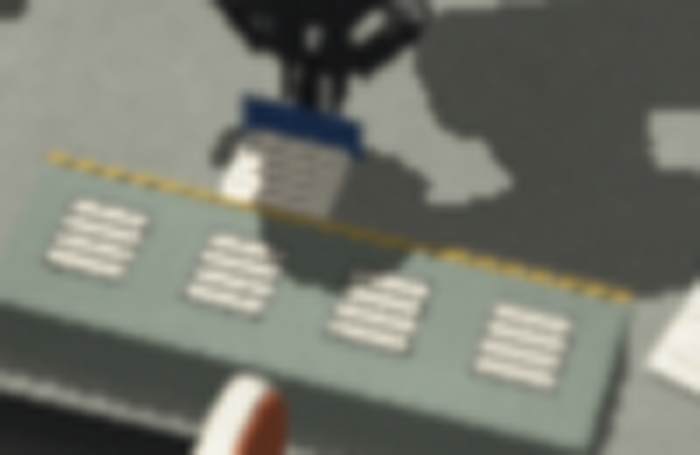

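View pics/w10.png

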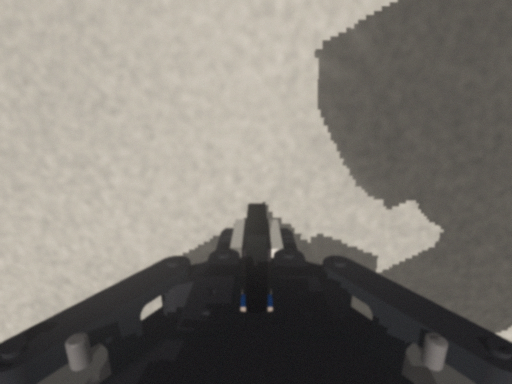

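```bash
python3 - <<'E'
from h import *
im,d=snap('scene','s11'); s=pose(); c=cam('scene'); P=cloud(c,d)
q=proj(c,[[640,106,17],[575,106,17],[575,80,17],[575,134,17],[640,80,17],[640,134,17],[560,106,40]]); print(q.round(1))
poly=proj(c,[[578,83,17],[578,131,17],[632,129,17],[632,81,17]]).astype(np.int32)
m=np.zeros(d.shape,np.uint8); cv2.fillPoly(m,[poly],1); p=P[m>0]; p=p[abs(p[:,2]-17)<15]
print(len(p),np.median(p,0)); A=np.c_[p[:,:2]-[540,106],np.ones(len(p))]
for _ in range(3):
    k=np.linalg.lstsq(A,p[:,2],rcond=None)[0]; r=p[:,2]-A@k; ok=abs(r)<2.5*r.std(); A,p=A[ok],p[ok]
print(k,r.std(),len(p))
# nearby table
tab=P[(abs(P[...,0]-600)<40)&(abs(P[...,1]-30)<40)]; print('table',np.median(tab[:,2]))
b=cv2.cvtColor(im,cv2.COLOR_RGB2BGR)
cv2.imwrite('pics/s11a.png',cv2.resize(b[195:260,220:320],None,fx=7,fy=7,interpolation=cv2.INTER_CUBIC))
E
```

```text
t16.18 p [541.  106.6  16.8] x [0.029 1.    0.   ] yaw_x 1.542 y [ 0.001  0.    -1.   ] F [ 0.2 -0.9 -2. ] w 9.1 q [ 0.49  0.51 -0.42  0.   -0.64 -2.09]
[[258.5 225.8]
 [263.1 213.8]
 [256.7 212.4]
 [269.9 215.2]
 [252.  224.4]
 [265.5 227.4]
 [264.1 207.1]]
140 [605.78846596 104.33311529  21.02429432]
[3.00178749e-02 1.85331873e-02 1.90514199e+01] 2.395365717475326 139
table 1.6100506965394743
```

View pics/s11a.png

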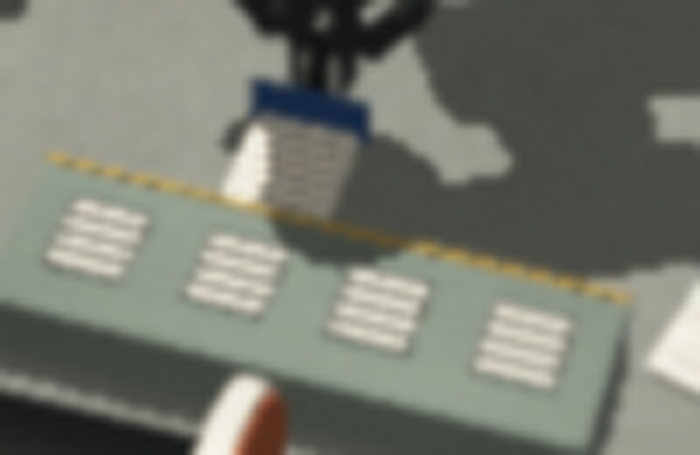

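```bash
cat > ov.py <<'E'
from h import *
import sys
def draw(fn,cname,box,cass,crop,f,out):
    a=np.load(f'pics/{fn}.npz'); c=cam(cname); u0,u1,v0,v1=crop
    b=cv2.resize(cv2.cvtColor(a['im'],cv2.COLOR_RGB2BGR)[v0:v1,u0:u1],None,fx=f,fy=f,interpolation=cv2.INTER_CUBIC)
    def pl(pose,pts,col):
        x,y,z,t=pose; M=np.array([[np.cos(t),-np.sin(t),0],[np.sin(t),np.cos(t),0],[0,0,1]])
        q=((proj(c,np.array(pts)@M.T+[x,y,z])-[u0,v0]+.5)*f).astype(np.int32); cv2.polylines(b,[q],False,col,1,cv2.LINE_AA)
    X,Y,T=box
    pl((X,Y,0,T),[(0,-163.5,44),(0,163.5,44),(105,163.5,44),(105,-163.5,44),(0,-163.5,44),(0,-163.5,0)],(0,0,255))
    for s in (-117,-39,39,117): pl((X,Y,0,T),[(0,s-31.5,20),(0,s+31.5,20),(0,s+31.5,8),(0,s-31.5,8),(0,s-31.5,20)],(255,0,255))
    if cass is not None:
        x,y,z,t=cass # fin point underside z
        pl(cass,[(26,-30,8),(102,-30,8),(102,30,8),(26,30,8)],(0,255,0))
        pl(cass,[(26,-35,30),(26,35,30),(20,35,30),(20,-35,30),(26,-35,30)],(255,255,0))
    cv2.imwrite('pics/'+out+'.png',b)
E
python3 - <<'E'
from ov import *
draw('s11','scene',(657,142.4,-.031),(541,106.6,9.7,-.029),(215,325,180,270),7,'o11')
draw('scene0','scene',(657,142.4,-.031),None,(200,320,205,270),6.5,'o0s')
draw('top0','top',(657,142.4,-.031),None,(160,280,110,170),6.5,'o0t')
E
```

```text
(no output)
```

View pics/o11.png

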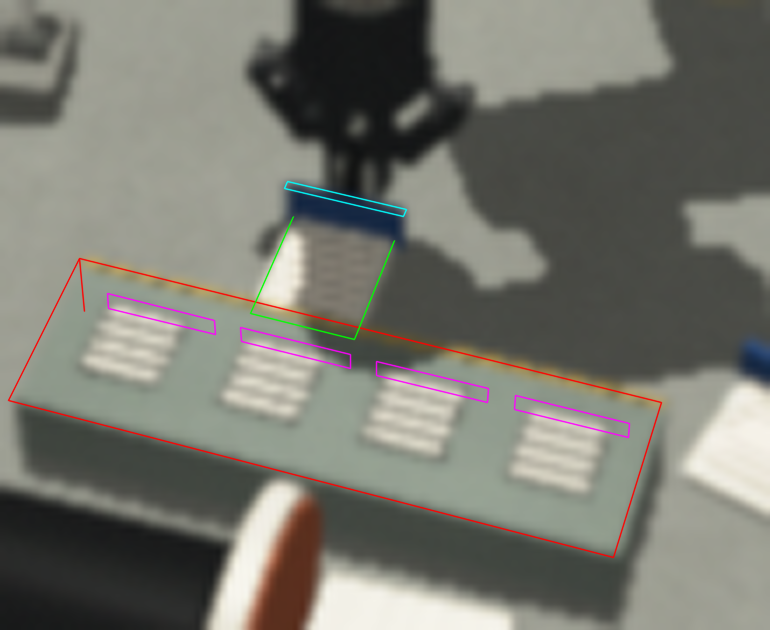

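View pics/o0s.png

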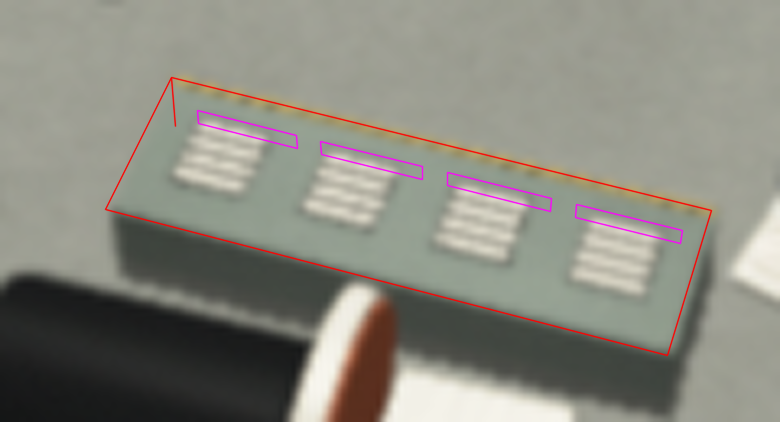

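View pics/o0t.png

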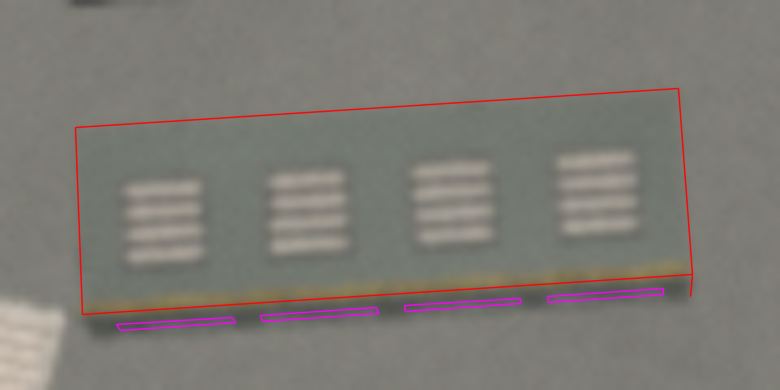

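```bash
python3 -m creep '[[[4,1.4,0.3],[0,0,0],-1],[[8,1.3,0.3],[0,0,0],-1],[[11,1.2,0.3],[0,0,0],-1],[[14,1.1,0.3],[0,0,0],-1],[[14,1.1,0.3],[0,0,0],-1]]'
```

```text
clock: 16.6
position: [555.0, 107.6, 16.7]
ee_rot: [0.507, 0.493, -0.492, -0.507]
contact_force: [0.5, 0.7, -1.6]
gripper_width: 9.3
```

```bash
python3 -m creep '[[[4,-0.1,0],[0,0,0],-1],[[8,-0.2,0],[0,0,0],-1],[[12,-0.3,0],[0,0,0],-1],[[16,-0.4,0],[0,0,0],-1],[[16,-0.4,0],[0,0,0],-1]]'
```

```text
clock: 17.02
position: [571.2, 107.3, 16.9]
ee_rot: [0.507, 0.493, -0.492, -0.507]
contact_force: [0.4, 0.2, -1.5]
gripper_width: 9.3
```

```bash
python3 -m creep '[[[8,-0.2,0],[0,0,0],-1],[[16,-0.5,0],[0,0,0],-1],[[24,-0.7,0],[0,0,0],-1],[[32,-1,0],[0,0,0],-1],[[40,-1.2,0],[0,0,0],-1],[[44,-1.3,0],[0,0,0],-1],[[44,-1.3,0],[0,0,0],-1]]'
```

```text
clock: 17.6
position: [615.2, 105.8, 16.7]
ee_rot: [0.507, 0.493, -0.492, -0.507]
contact_force: [0.6, 0.0, -2.2]
gripper_width: 9.4
```

Smoothly in. Now seat until the flange meets the face.

```bash
python3 -m creep '[[[4,-0.1,0],[0,0,0],-1],[[8,-0.2,0],[0,0,0],-1],[[12,-0.3,0],[0,0,0],-1],[[12,-0.3,0],[0,0,0],-1]]'
```

```text
clock: 17.93
position: [626.9, 105.6, 16.9]
ee_rot: [0.507, 0.493, -0.492, -0.507]
contact_force: [0.6, -0.6, -2.2]
gripper_width: 9.2
```

```bash
python3 -m creep '[[[2,-0.1,0],[0,0,0],-1],[[4,-0.1,0],[0,0,0],-1],[[6,-0.2,0],[0,0,0],-1],[[6,-0.2,0],[0,0,0],-1]]'
```

```text
clock: 18.27
position: [627.4, 105.1, 16.2]
ee_rot: [-0.505, -0.489, 0.495, 0.51]
contact_force: [-10.0, 4.0, 3.6]
gripper_width: 9.4
```

```bash
python3 -m creep '[[[-3,0,-1],[0,0,0],-1],[[-3,0,-1],[0,0,0],0],[[-3,0,-1],[0,0,0],0],[[-3,0,-1],[0,0,0],0],[[-3,0,-1],[0,0,0],0],[[-3,0,10],[0,0,0],0],[[-3,0,40],[0,0,0],0],[[-3,0,80],[0,0,0],0],[[-30,20,120],[0,0,0],1],[[-40,60,160],[0,0,0],1],[[-40,100,160],[0,0,0],1],[[-40,140,160],[0,0,0],1]]'
python3 -c "
from h import *
pose();im,d=snap('wrist','w12'); im,d=snap('scene','s12'); b=cv2.cvtColor(im,cv2.COLOR_RGB2BGR)
cv2.imwrite('pics/s12a.png',cv2.resize(b[150:290,180:360],None,fx=4.2,fy=4.2,interpolation=cv2.INTER_CUBIC))"
```

```text
clock: 19.27
position: [593.7, 230.7, 181.5]
ee_rot: [0.508, 0.495, -0.489, -0.507]
contact_force: [1.0, -0.6, -0.0]
gripper_width: 85.1
t19.27 p [593.7 230.7 181.5] x [0.031 1.    0.005] yaw_x 1.540 y [ 0.008  0.004 -1.   ] F [ 1.  -0.6 -0. ] w 85.1 q [ 0.62  0.44 -0.04  0.   -1.09 -2.23]
```

View pics/s12a.png

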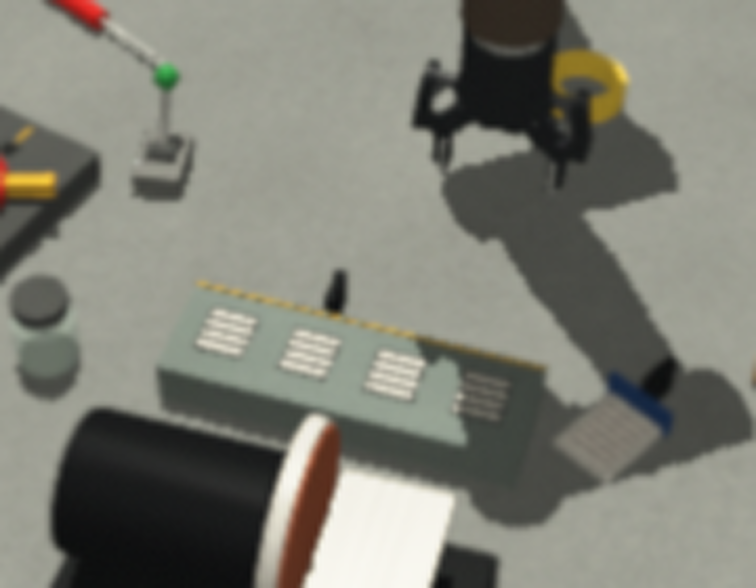

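View pics/w12.png

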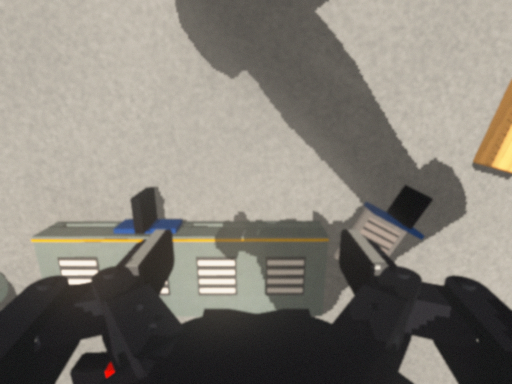

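```bash
python3 - <<'E'
from h import *
c=cam('wrist'); a=onplane(c,[(366,206),(422,236)],30); print(a); v=a[1]-a[0]; print('nose yaw',np.arctan2(v[1],v[0])-np.pi/2 )
c=cam('scene'); a=onplane(c,[(180+608/4.2,150+378/4.2),(180+671/4.2,150+430/4.2)],30); print(a); v=a[1]-a[0]; print(np.arctan2(v[1],v[0])-np.pi/2)
E
```

```text
[[633.24003104 355.27570515  30.        ]
 [671.52120272 423.30480138  30.        ]]
nose yaw -0.5125547647953219
[[648.90076727 364.13628448  30.        ]
 [690.51661584 426.53622979  30.        ]]
-0.5881788221428972
```

```bash
python3 -m creep '[[[0,40,0],[0,0,-0.12],1],[[0,80,0],[0,0,-0.24],1],[[10,120,0],[0,0,-0.36],1],[[10,150,0],[0,0,-0.48],1],[[20,170,-10],[0,0,-0.52],1],[[20,170,-10],[0,0,-0.52],1],[[20,170,-10],[0,0,-0.52],1],[[20,170,-10],[0,0,-0.52],1]]'
python3 -c "
from h import *
pose();im,d=snap('wrist','w13')"
```

```text
clock: 20.03
position: [612.6, 398.7, 165.5]
ee_rot: [0.617, 0.345, -0.346, -0.617]
contact_force: [-1.2, 0.2, 0.7]
gripper_width: 85.4
t20.03 p [612.6 398.7 165.5] x [ 0.522  0.853 -0.001] yaw_x 1.022 y [-0.    -0.001 -1.   ] F [-1.2  0.2  0.7] w 85.4 q [ 0.8   0.61  0.22  0.   -1.18 -2.92]
```

View pics/w13.png

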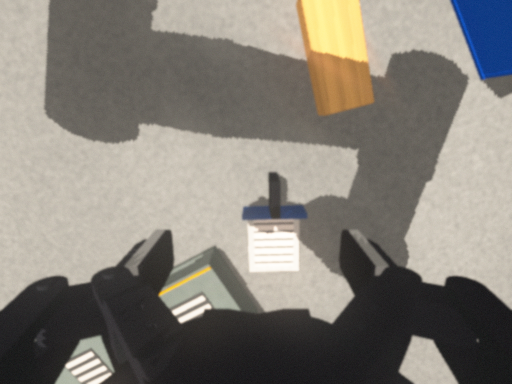

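```bash
python3 - <<'E'
from h import *
c=cam('wrist'); 
f=onplane(c,[(242.5,218.5),(307,217.5)],30); n=onplane(c,[(249,272),(299,271)],8)
for e,o in ((f,26),(n,102)):
    v=e[1]-e[0]; t=np.arctan2(v[1],v[0])-np.pi/2; m=e.mean(0); print(m.round(1),np.linalg.norm(v).round(1),'yaw %.3f'%t,'fin',(m[:2]-o*np.array([np.cos(t),np.sin(t)])).round(1))
E
```

```text
[661.9 390.8  30. ] 69.2 yaw -0.533 fin [639.5 404. ]
[730.  351.4   8. ] 61.2 yaw -0.527 fin [641.9 402.7]
```

```bash
python3 -m creep '[[[15,3,-40],[0,0,0.019],1],[[27,5,-80],[0,0,0.019],1],[[27,5,-100],[0,0,0.019],1],[[27,5,-100],[0,0,0.019],1],[[27,5,-100],[0,0,0.019],1]]'
python3 -c "
from h import *
pose();im,d=snap('wrist','w14')"
```

```text
clock: 20.5
position: [639.6, 403.0, 65.1]
ee_rot: [0.614, 0.351, -0.352, -0.613]
contact_force: [0.9, -0.5, 0.8]
gripper_width: 85.3
t20.50 p [639.6 403.   65.1] x [ 0.506  0.862 -0.002] yaw_x 1.040 y [-0.001 -0.002 -1.   ] F [ 0.9 -0.5  0.8] w 85.3 q [ 0.78  0.73  0.19  0.   -1.03 -2.88]
```

View pics/w14.png

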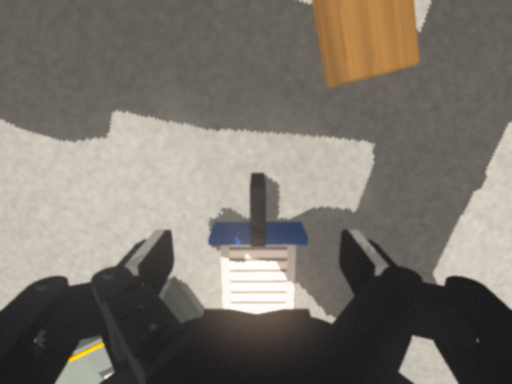

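```bash
python3 - <<'E'
from h import *
c=cam('wrist'); e=onplane(c,[(209,245.5),(307,245)],30); v=e[1]-e[0]; t=np.arctan2(v[1],v[0])-np.pi/2; m=e.mean(0); print(m,t,(m[:2]-26*np.array([np.cos(t),np.sin(t)])))
E
```

```text
[665.04086226 390.44278887  30.        ] -0.52527397462738 [642.54601093 403.4804905 ]
```

```bash
python3 -m creep '[[[2,-0.5,-20],[0,0,0],1],[[2,-0.5,-40],[0,0,0],1],[[2,-0.5,-57],[0,0,0],1],[[2,-0.5,-57],[0,0,0],1],[[2,-0.5,-57],[0,0,0],-1],[[2,-0.5,-57],[0,0,0],-1],[[2,-0.5,-57],[0,0,0],-1],[[2,-0.5,-57],[0,0,0],-1],[[2,-0.5,-57],[0,0,0],-1],[[2,-0.5,-57],[0,0,0],-1],[[2,-0.5,-57],[0,0,0],-1],[[2,-0.5,-57],[0,0,0],-1]]'
python3 -c "
from h import *
pose()"
```

```text
clock: 21.55
position: [641.8, 404.3, 9.1]
ee_rot: [0.614, 0.352, -0.351, -0.613]
contact_force: [-1.0, -0.1, 3.5]
gripper_width: 9.1
t21.55 p [641.8 404.3   9.1] x [0.506 0.863 0.001] yaw_x 1.041 y [ 0.001  0.    -1.   ] F [-1.  -0.1  3.5] w 9.1 q [ 0.77  0.79  0.16  0.   -0.93 -2.88]
```

```bash
python3 -m creep '[[[0,0,20],[0,0,0],-1],[[0,0,50],[0,0,0],-1],[[-10,-10,70],[0,0,0.05],-1],[[-30,-30,70],[0,0,0.1],-1],[[-50,-55,70],[0,0,0.2],-1],[[-70,-80,70],[0,0,0.3],-1],[[-90,-105,70],[0,0,0.4],-1],[[-102,-130,70],[0,0,0.499],-1],[[-112,-140,70],[0,0,0.499],-1],[[-112,-140,70],[0,0,0.499],-1],[[-112,-140,50],[0,0,0.499],-1],[[-112,-140,50],[0,0,0.499],-1]]'
python3 -c "
from h import *
pose();im,d=snap('scene','s15'); b=cv2.cvtColor(im,cv2.COLOR_RGB2BGR)
cv2.imwrite('pics/s15a.png',cv2.resize(b[150:290,180:360],None,fx=4.2,fy=4.2,interpolation=cv2.INTER_CUBIC))"
```

```text
clock: 22.55
position: [528.0, 263.2, 55.6]
ee_rot: [-0.508, -0.49, 0.494, 0.509]
contact_force: [-0.3, -1.2, -2.2]
gripper_width: 9.1
t22.55 p [528.  263.2  55.6] x [ 0.032  0.999 -0.003] yaw_x 1.538 y [-0.004 -0.003 -1.   ] F [-0.3 -1.2 -2.2] w 9.1 q [ 0.74  0.51 -0.29 -0.   -0.78 -2.34]
```

View pics/s15a.png

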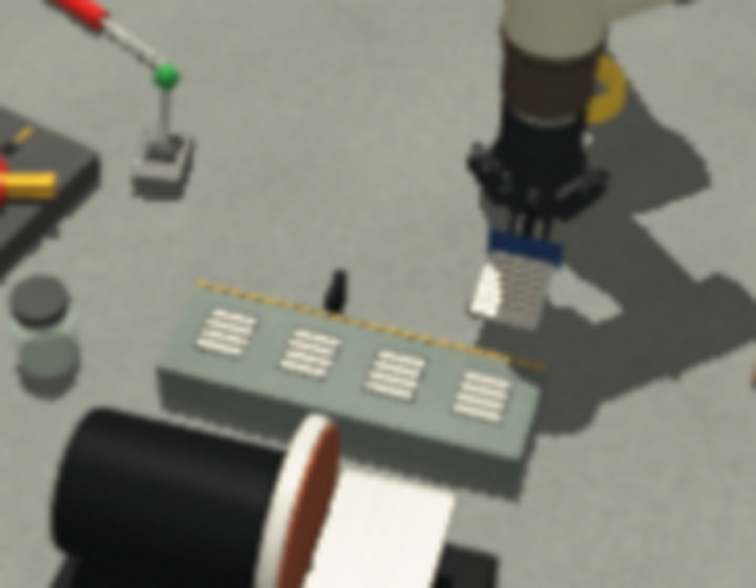

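Settle, lower to insertion height and go to just before the face.

```bash
python3 -m creep '[[[0,0,-20],[0,0,0],-1],[[0,0,-38],[0,0,0],-1],[[0,0,-38],[0,0,0],-1],[[0,0,-38],[0,0,0],-1],[[8,0,-38],[0,0,0],-1],[[12,0,-38],[0,0,0],-1],[[12,0,-38],[0,0,0],-1],[[12,0,-38],[0,0,0],-1]]'
python3 -c "
from h import *
pose()"
```

```text
clock: 23.27
position: [542.4, 264.4, 21.2]
ee_rot: [0.508, 0.493, -0.491, -0.508]
contact_force: [0.5, 1.3, -2.2]
gripper_width: 9.3
t23.27 p [542.4 264.4  21.2] x [0.032 0.999 0.001] yaw_x 1.539 y [ 0.001  0.001 -1.   ] F [ 0.5  1.3 -2.2] w 9.3 q [ 0.72  0.57 -0.29  0.   -0.72 -2.32]
```

```bash
python3 -m creep '[[[0,-0.3,-2.3],[0,0,0],-1],[[0,-0.3,-2.3],[0,0,0],-1],[[5,-0.4,-2.3],[0,0,0],-1],[[10,-0.6,-2.3],[0,0,0],-1],[[15,-0.7,-2.3],[0,0,0],-1],[[19,-0.9,-2.3],[0,0,0],-1],[[19,-0.9,-2.3],[0,0,0],-1]]'
```

```text
clock: 23.85
position: [561.7, 263.3, 18.0]
ee_rot: [0.508, 0.492, -0.492, -0.508]
contact_force: [-0.7, -0.8, -1.4]
gripper_width: 9.6
```

```bash
python3 -m creep '[[[6,-0.2,0.5],[0,0,0],-1],[[12,-0.4,0.5],[0,0,0],-1],[[18,-0.6,0.5],[0,0,0],-1],[[18,-0.6,0.5],[0,0,0],-1]]'
```

```text
clock: 24.18
position: [579.8, 263.1, 18.8]
ee_rot: [0.508, 0.493, -0.492, -0.507]
contact_force: [0.3, 0.2, -1.0]
gripper_width: 9.1
```

```bash
python3 -m creep '[[[8,-0.3,0],[0,0,0],-1],[[16,-0.5,0],[0,0,0],-1],[[24,-0.8,0],[0,0,0],-1],[[32,-1,0],[0,0,0],-1],[[40,-1.2,0],[0,0,0],-1],[[46,-1.4,0],[0,0,0],-1],[[46,-1.4,0],[0,0,0],-1]]'
```

```text
clock: 24.77
position: [626.3, 261.3, 18.4]
ee_rot: [0.508, 0.493, -0.491, -0.508]
contact_force: [1.4, 1.1, -1.6]
gripper_width: 9.0
```

```bash
python3 -m creep '[[[3,-0.1,0],[0,0,0],-1],[[6,-0.2,0],[0,0,0],-1],[[9,-0.3,0],[0,0,0],-1],[[9,-0.3,0],[0,0,0],-1]]'
```

```text
clock: 25.1
position: [633.9, 261.0, 18.4]
ee_rot: [0.508, 0.492, -0.492, -0.508]
contact_force: [0.2, 2.6, -2.5]
gripper_width: 9.5
```

```bash
python3 -m creep '[[[3,-0.1,0],[0,0,0],-1],[[5,-0.2,0],[0,0,0],-1],[[5,-0.2,0],[0,0,0],-1]]'
```

```text
clock: 25.35
position: [638.2, 260.9, 18.5]
ee_rot: [-0.508, -0.492, 0.492, 0.508]
contact_force: [-2.7, 2.8, -0.5]
gripper_width: 9.0
```

```bash
python3 -m creep '[[[3,-0.1,0],[0,0,0],-1],[[5,-0.2,0],[0,0,0],-1],[[5,-0.2,0],[0,0,0],-1]]'
```

```text
clock: 25.6
position: [638.1, 260.8, 18.4]
ee_rot: [-0.506, -0.489, 0.495, 0.51]
contact_force: [-16.9, 6.8, 7.1]
gripper_width: 9.1
```

```bash
python3 -m creep '[[[-5,0,-1],[0,0,0],-1],[[-5,0,-1],[0,0,0],0],[[-5,0,-1],[0,0,0],0],[[-5,0,-1],[0,0,0],0],[[-5,0,-1],[0,0,0],0],[[-5,0,10],[0,0,0],0],[[-5,0,40],[0,0,0],0],[[-5,0,80],[0,0,0],0],[[-30,-20,120],[0,0,0],0],[[-60,-60,160],[0,0,0],0],[[-90,-80,180],[0,0,0],0],[[-90,-80,180],[0,0,0],0]]'
python3 -m creep '[[[0,0,0],[0,0,0],0],[[0,0,0],[0,0,0],0]]' >/dev/null
python3 -c "
from h import *
pose();im,d=snap('wrist','w16')
im,d=snap('scene','s16'); b=cv2.cvtColor(im,cv2.COLOR_RGB2BGR)
cv2.imwrite('pics/s16a.png',cv2.resize(b[150:290,180:360],None,fx=4.2,fy=4.2,interpolation=cv2.INTER_CUBIC))"
```

```text
clock: 26.6
position: [552.8, 178.9, 202.1]
ee_rot: [0.508, 0.493, -0.491, -0.507]
contact_force: [-0.2, 0.4, 0.5]
gripper_width: 42.4
t26.77 p [553.7 179.9 201.6] x [0.032 0.999 0.003] yaw_x 1.539 y [ 0.005  0.003 -1.   ] F [ 0.9  0.4 -0.3] w 42.4 q [ 0.59  0.33 -0.15  0.   -1.08 -2.2 ]
```

View pics/w16.png

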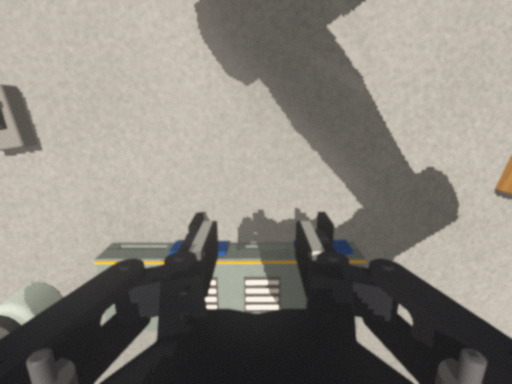

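View pics/s16a.png

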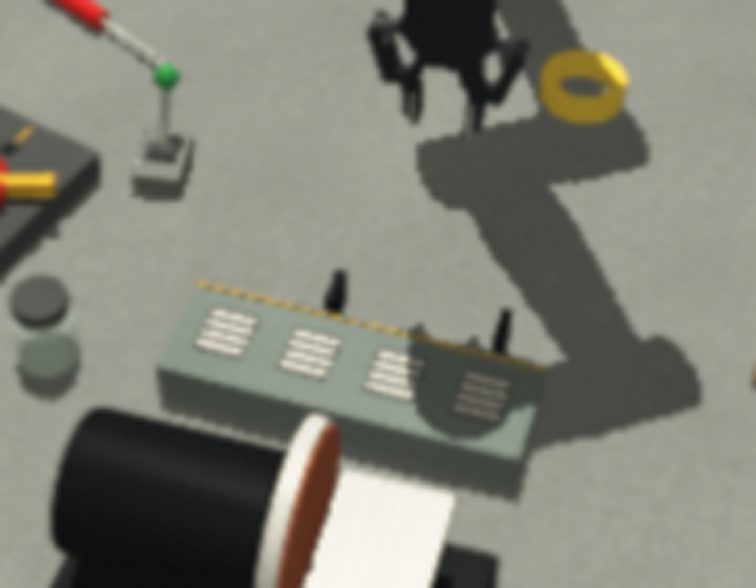

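```bash
python3 -c "
from h import *
a=np.load('pics/w16.npz'); b=cv2.cvtColor(a['im'],cv2.COLOR_RGB2BGR)
cv2.imwrite('pics/w16a.png',cv2.resize(b[225:285,90:380],None,fx=2.7,fy=5,interpolation=cv2.INTER_CUBIC))"
```

```text
(no output)
```

View pics/w16a.png

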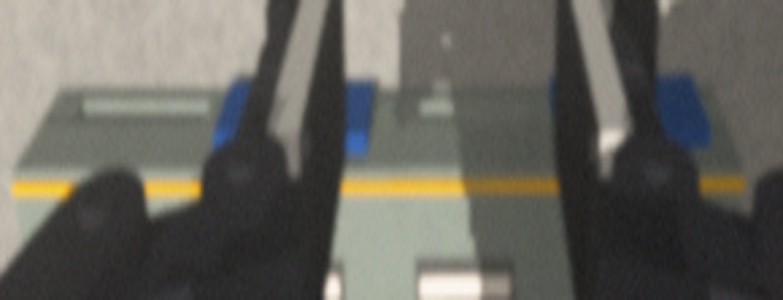

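```bash
python3 -m creep '[[[5,40,-20],[0,0,0],-1],[[15,80,-50],[0,0,0],-1],[[15,81,-90],[0,0,0],-1],[[15,81,-130],[0,0,0],-1],[[15,81,-170],[0,0,0],-1],[[15,81,-170],[0,0,0],-1],[[20,81,-170],[0,0,0],-1],[[25,81,-170],[0,0,0],-1],[[30,80.5,-170],[0,0,0],-1],[[35,80.5,-170],[0,0,0],-1],[[35,80.5,-170],[0,0,0],-1]]'; python3 -c "
from h import *
pose()"
```

```text
clock: 27.78
position: [591.1, 261.7, 31.2]
ee_rot: [0.508, 0.494, -0.49, -0.508]
contact_force: [-0.2, 0.5, 0.9]
gripper_width: 0.1
t27.78 p [591.1 261.7  31.2] x [0.032 0.999 0.003] yaw_x 1.539 y [ 0.005  0.003 -1.   ] F [-0.2  0.5  0.9] w 0.1 q [ 0.67  0.61 -0.17  0.   -0.79 -2.27]
```

```bash
python3 -m creep '[[[3,0,0],[0,0,0],-1],[[6,-0.2,0],[0,0,0],-1],[[9,-0.3,0],[0,0,0],-1],[[9,-0.3,0],[0,0,0],-1]]'
python3 -m creep '[[[3,0,0],[0,0,0],-1],[[6,-0.2,0],[0,0,0],-1],[[6,-0.2,0],[0,0,0],-1]]'
```

```text
clock: 28.12
position: [598.1, 260.7, 28.8]
ee_rot: [0.508, 0.492, -0.492, -0.508]
contact_force: [-0.0, 0.5, -0.3]
gripper_width: -0.3
clock: 28.37
position: [603.9, 260.5, 28.4]
ee_rot: [0.508, 0.492, -0.492, -0.508]
contact_force: [-0.7, 0.3, -0.4]
gripper_width: -0.0
```

```bash
python3 -m creep '[[[3,0,0],[0,0,0],-1],[[6,-0.2,0],[0,0,0],-1],[[6,-0.2,0],[0,0,0],-1]]'
```

```text
clock: 28.62
position: [604.2, 260.4, 28.2]
ee_rot: [-0.506, -0.489, 0.495, 0.51]
contact_force: [-15.6, 4.8, 10.2]
gripper_width: -0.1
```

```bash
python3 -m creep '[[[-15,0,0],[0,0,0],-1],[[-35,0,0],[0,0,0],-1],[[-35,-40,0],[0,0,0],-1],[[-35,-80,0],[0,0,0],-1],[[-35,-120,0],[0,0,0],-1],[[-35,-154.5,0],[0,0,0],-1],[[-35,-154.5,0],[0,0,0],-1],[[-27,-154.5,0],[0,0,0],-1],[[-19,-155,0],[0,0,0],-1],[[-19,-155,0],[0,0,0],-1]]'
python3 -m creep '[[[3,0,0],[0,0,0],-1],[[6,-0.2,0],[0,0,0],-1],[[6,-0.2,0],[0,0,0],-1]]'
```

```text
clock: 29.45
position: [593.3, 106.5, 28.8]
ee_rot: [0.508, 0.493, -0.491, -0.507]
contact_force: [0.2, 1.4, 0.1]
gripper_width: -0.2
clock: 29.7
position: [597.2, 106.0, 28.3]
ee_rot: [0.508, 0.493, -0.492, -0.507]
contact_force: [-0.4, -0.2, 1.5]
gripper_width: 0.1
```

```bash
python3 -m creep '[[[3,0,0],[0,0,0],-1],[[6,-0.2,0],[0,0,0],-1],[[6,-0.2,0],[0,0,0],-1]]'
```

```text
clock: 29.95
position: [599.6, 105.0, 27.8]
ee_rot: [-0.506, -0.49, 0.494, 0.509]
contact_force: [-7.1, 3.1, 3.0]
gripper_width: 0.2
```

```bash
python3 -m creep '[[[-15,0,0],[0,0,0],-1],[[-40,0,20],[0,0,0],-1],[[-40,0,60],[0,0,0],-1],[[-40,0,100],[0,0,0],-1],[[-50,-20,140],[0,0,0.05],-1],[[-60,-55,160],[0,0,0.1],-1],[[-70,-95,170],[0,0,0.15],-1],[[-80,-135,170],[0,0,0.2],-1],[[-90,-175,170],[0,0,0.2],1],[[-100,-215,170],[0,0,0.2],1],[[-110,-255,170],[0,0,0.2],1],[[-120,-295,170],[0,0,0.2],1]]' >/dev/null
python3 -m creep '[[[-10,-40,0],[0,0,0],1],[[-20,-80,0],[0,0,0],1],[[-30,-120,0],[0,0,0],1],[[-40,-160,0],[0,0,0],1],[[-45,-200,0],[0,0,0],1],[[-45,-222,0],[0,0,0],1],[[-45,-222,0],[0,0,0],1],[[-45,-222,0],[0,0,0],1],[[-45,-222,0],[0,0,0],1]]'
python3 -c "
from h import *
pose();im,d=snap('wrist','w17')"
```

```text
clock: 31.7
position: [437.8, -409.9, 198.2]
ee_rot: [0.456, 0.54, -0.54, -0.456]
contact_force: [0.2, -0.5, -1.4]
gripper_width: 85.0
t31.70 p [ 437.8 -409.9  198.2] x [-0.168  0.986  0.001] yaw_x 1.740 y [-0.     0.001 -1.   ] F [ 0.2 -0.5 -1.4] w 85.0 q [-0.48  0.37 -0.11 -0.   -1.1  -0.92]
```

View pics/w17.png

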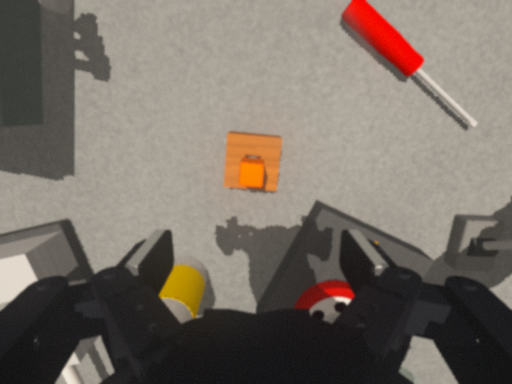

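```bash
python3 - <<'E'
from h import *
c=cam('wrist'); a=np.load('pics/w17.npz'); im,d=a['im'],a['d']; hsv=cv2.cvtColor(im,cv2.COLOR_RGB2HSV)
b=cv2.cvtColor(im,cv2.COLOR_RGB2BGR)
cv2.imwrite('pics/w17a.png',cv2.resize(b[120:200,210:300],None,fx=7,fy=7,interpolation=cv2.INTER_CUBIC))
P=cloud(c,d); p=P[150:195,235:270].reshape(-1,3); t=p[(p[:,2]>85)&(p[:,2]<110)]
print(len(t),np.median(t,0),cv2.minAreaRect(t[:,:2].astype(np.float32)))
E
```

```text
626 [ 427.30111694 -417.53355022   98.83383007] ((428.6996154785156, -417.41107177734375), (22.16691780090332, 21.88755989074707), 4.680452346801758)
```

View pics/w17a.png

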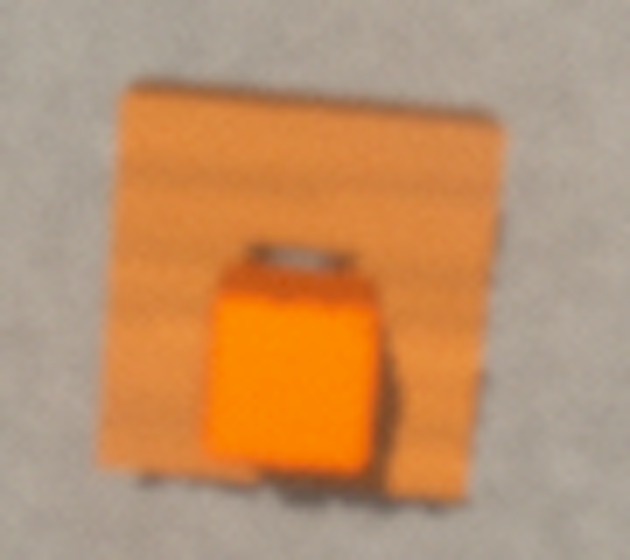

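```bash
python3 -m creep '[[[-10,-7.5,-20],[0,0,-0.08],1],[[-10,-7.5,-50],[0,0,-0.08],1],[[-10,-7.5,-70],[0,0,-0.08],1],[[-10,-7.5,-70],[0,0,-0.08],1],[[-10,-7.5,-70],[0,0,-0.08],1]]'
python3 - <<'E'
from h import *
pose(); c=cam('wrist'); im,d=snap('wrist','w18'); hsv=cv2.cvtColor(im,cv2.COLOR_RGB2HSV)
P=cloud(c,d); q=proj(c,[[427.5,-417.4,98]])[0].astype(int); print(q)
p=P[q[1]-40:q[1]+40,q[0]-40:q[0]+40].reshape(-1,3); t=p[(p[:,2]>88)&(p[:,2]<108)]
print(len(t),np.median(t,0),cv2.minAreaRect(t[:,:2].astype(np.float32)))
E
```

```text
clock: 32.17
position: [428.1, -416.9, 128.4]
ee_rot: [-0.476, -0.522, 0.523, 0.477]
contact_force: [0.6, -0.0, 0.6]
gripper_width: 85.3
t32.17 p [ 428.1 -416.9  128.4] x [-0.091  0.996  0.001] yaw_x 1.662 y [-0.002  0.    -1.   ] F [ 0.6 -0.   0.6] w 85.3 q [-0.5   0.43 -0.2   0.   -0.94 -0.98]
[258 212]
1139 [ 426.17892241 -418.32433964   98.63668303] ((427.9313049316406, -417.9565734863281), (21.757034301757812, 21.97736167907715), 4.500792980194092)
```

View pics/w18.png

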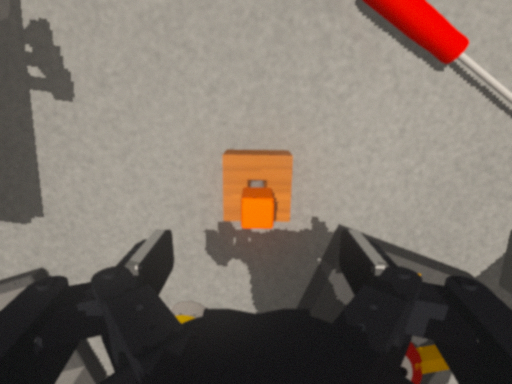

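```bash
python3 -m creep '[[[-0.5,-1,-25],[0,0,0],1],[[-0.5,-1,-50],[0,0,0],1],[[-0.5,-1,-63.5],[0,0,0],1],[[-0.5,-1,-63.5],[0,0,0],1],[[-0.5,-1,-63.5],[0,0,0],-1],[[-0.5,-1,-63.5],[0,0,0],-1],[[-0.5,-1,-63.5],[0,0,0],-1],[[-0.5,-1,-63.5],[0,0,0],-1],[[-0.5,-1,-63.5],[0,0,0],-1],[[-0.5,-1,-63.5],[0,0,0],-1],[[-0.5,-1,-63.5],[0,0,0],-1],[[-0.5,-1,-63.5],[0,0,0],-1]]'
python3 -c "
from h import *
pose();im,d=snap('wrist','w19')"
```

```text
clock: 33.22
position: [427.9, -419.2, 66.1]
ee_rot: [0.478, 0.522, -0.522, -0.477]
contact_force: [-0.1, 1.1, 6.1]
gripper_width: 21.4
t33.22 p [ 427.9 -419.2   66.1] x [-0.089  0.996 -0.001] yaw_x 1.660 y [ 0.001 -0.001 -1.   ] F [-0.1  1.1  6.1] w 21.4 q [-0.5   0.5  -0.26  0.   -0.81 -0.98]
```

View pics/w19.png

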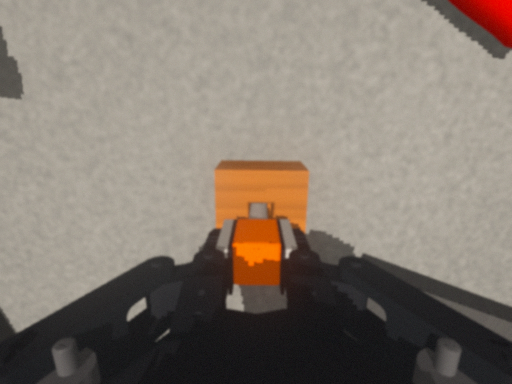

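```bash
python3 -m creep '[[[0,0,20],[0,0,0],-1],[[0,0,50],[0,0,0],-1],[[0,0,84],[0,0,0],-1],[[20,20,84],[0,0,0],-1],[[50,50,84],[0,0,0],-1],[[80,80,84],[0,0,0],-1],[[110,105,84],[0,0,0],-1],[[140,130,84],[0,0,0],-1],[[160,150,84],[0,0,0],-1],[[177,157,84],[0,0,0],-1],[[177,157,84],[0,0,0],-1],[[177,157,84],[0,0,0],-1]]'
python3 -m creep '[[[0,0,0],[0,0,0],-1],[[0,0,0],[0,0,0],-1],[[0,0,0],[0,0,0],-1]]'
python3 -c "
from h import *
pose();im,d=snap('wrist','w20')"
```

```text
clock: 34.27
position: [604.7, -261.0, 147.9]
ee_rot: [-0.476, -0.522, 0.522, 0.478]
contact_force: [0.0, -0.4, -1.2]
gripper_width: 21.3
clock: 34.52
position: [603.5, -262.8, 149.0]
ee_rot: [-0.478, -0.521, 0.521, 0.478]
contact_force: [0.0, 0.5, -0.5]
gripper_width: 20.9
t34.52 p [ 603.5 -262.8  149. ] x [-0.087  0.996  0.   ] yaw_x 1.658 y [-0.  0. -1.] F [ 0.   0.5 -0.5] w 20.9 q [-0.17  0.5  -0.02 -0.   -1.05 -1.32]
```

View pics/w20.png

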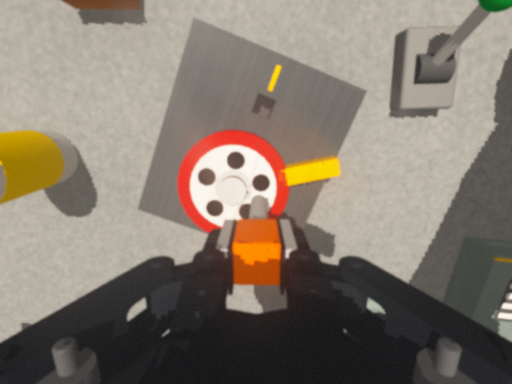

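```bash
python3 - <<'E'
from h import *
s=pose(); c=cam('wrist'); a=np.load('pics/w20.npz'); im,d=a['im'],a['d']; hsv=cv2.cvtColor(im,cv2.COLOR_RGB2HSV)
b=cv2.cvtColor(im,cv2.COLOR_RGB2BGR)
cv2.imwrite('pics/w20a.png',cv2.resize(b[50:240,150:360],None,fx=3.7,fy=3.1,interpolation=cv2.INTER_CUBIC))
cv2.imwrite('pics/w20b.png',cv2.resize(b[60:130,235:300],None,fx=8,fy=8,interpolation=cv2.INTER_CUBIC))
# red ring outer
m=cv2.inRange(hsv,(0,150,90),(6,255,255))|cv2.inRange(hsv,(172,150,90),(180,255,255)); m[228:]=0; m[:120]=0;m[:,310:]=0;m[:,170:175]=0
cn=max(cv2.findContours(m,cv2.RETR_EXTERNAL,cv2.CHAIN_APPROX_NONE)[0],key=cv2.contourArea).reshape(-1,2)
w=onplane(c,cn,54)
w2=w[(cn[:,1]<225)]
for it in range(5):
    A=np.c_[2*w2[:,:2],np.ones(len(w2))]; k=np.linalg.lstsq(A,(w2[:,:2]**2).sum(1),rcond=None)[0]; R_=np.sqrt(k[2]+k[0]**2+k[1]**2); r=np.hypot(*(w2[:,:2]-k[:2]).T)-R_; w2=w2[abs(r)<2.5*r.std()+.2]
print('wheel',k[:2],R_,r.std(),len(w2))
m=cv2.inRange(hsv,(20,150,120),(32,255,255)); k2=m.copy(); m[:140]=0;m[200:]=0;m[:,:284]=0
r=cv2.minAreaRect(cv2.findNonZero(m)); print('lug',r,onplane(c,cv2.boxPoints(r),54)[:,:2].round(1).tolist(), onplane(c,[r[0]],54))
k2[100:]=0; k2[:,:250]=0;k2[:,300:]=0; r=cv2.minAreaRect(cv2.findNonZero(k2)); print('mark',onplane(c,[r[0]],34),r)
print('hole', onplane(c,[(263.5,103.5)],34))
print('foot proj',proj(c,[[s['position'][0],s['position'][1],s['position'][2]-60.1]]))
E
```

```text
t34.57 p [ 603.6 -262.7  149.1] x [-0.087  0.996  0.   ] yaw_x 1.658 y [-0.  0. -1.] F [-0.  -0.  -1.3] w 21.1 q [-0.17  0.5  -0.02 -0.   -1.05 -1.32]
wheel [ 604.21461503 -285.53927751] 44.51783223604236 4.783862457576483 446
lug ((312.2884521484375, 170.44232177734375), (20.19995880126953, 54.52027893066406), 78.69007110595703) [[582.2, -242.5], [568.8, -197.7], [585.8, -191.3], [599.6, -237.0]] [[ 584.02586441 -217.04955267   54.        ]]
mark [[ 508.92008959 -257.3454029    34.        ]] ((274.0, 77.50000762939453), (5.500933647155762, 26.919464111328125), 20.556045532226562)
hole [[ 531.37432526 -264.38667244   34.        ]]
foot proj [[258.62052048 199.62150527]]
```

View pics/w20b.png

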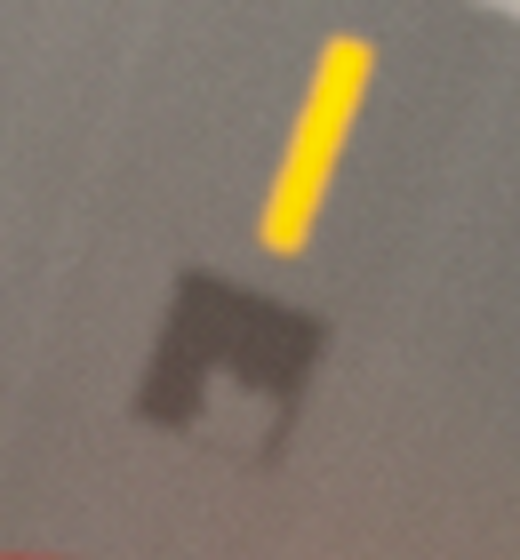

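View pics/w20a.png

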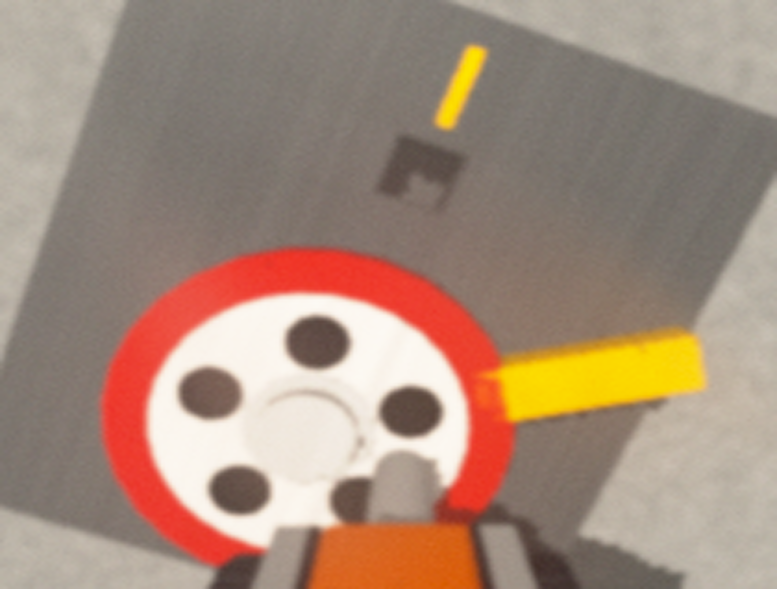

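```bash
python3 - <<'E'
from h import *
c=cam('wrist')
f=lambda u,v:(150+u/3.7-.4,50+v/3.1-.4)
def circ(w):
    A=np.c_[2*w[:,:2],np.ones(len(w))]; k=np.linalg.lstsq(A,(w[:,:2]**2).sum(1),rcond=None)[0]; return k[:2].round(1),np.sqrt(k[2]+k[0]**2+k[1]**2).round(1)
print('holes',circ(onplane(c,[f(*p) for p in [(318,341),(410,411),(240,490),(210,392)]],54)))
print('ring',circ(onplane(c,[f(*p) for p in [(103,410),(310,247),(515,430),(160,300),(480,335),(150,530),(225,262),(400,268)]],54)))
h=onplane(c,[(235+u/8-.4,60+v/8-.4) for u,v in [(190,270),(330,325),(270,465),(135,415)]],34); print('hole',h.mean(0).round(1), h[:,:2].round(1).tolist())
print('base corners',onplane(c,[f(125,0),f(777,120)],34).round(1))
E
```

```text
holes (array([ 605.7, -285.4]), np.float64(25.2))
ring (array([ 605.6, -285.4]), np.float64(49.9))
hole [ 533.3 -264.2   34. ] [[523.2, -269.7], [527.6, -253.7], [543.2, -258.9], [539.2, -274.5]]
base corners [[ 493.5 -336.5   34. ]
 [ 511.  -181.3   34. ]]
```

```bash
python3 -m creep '[[[2,25,0],[0,0,0],-1],[[4.5,52.3,0],[0,0,0],-1],[[4.5,52.3,0],[0,0,0],-1],[[4.5,52.3,-25],[0,0,0],-1],[[4.5,52.3,-50],[0,0,0],-1],[[4.5,52.3,-50],[0,0,0],-1],[[4.5,52.3,-50],[0,0,0],-1],[[4.5,52.3,-50],[0,0,0],-1]]'
python3 -c "
from h import *
pose();im,d=snap('wrist','w21')"
```

```text
clock: 35.23
position: [609.4, -210.4, 100.3]
ee_rot: [0.478, 0.522, -0.522, -0.477]
contact_force: [0.3, 0.7, 0.0]
gripper_width: 21.2
t35.23 p [ 609.4 -210.4  100.3] x [-0.089  0.996 -0.001] yaw_x 1.659 y [ 0.001 -0.001 -1.   ] F [0.3 0.7 0. ] w 21.2 q [-0.08  0.53 -0.11  0.   -0.93 -1.4 ]
```

View pics/w21.png

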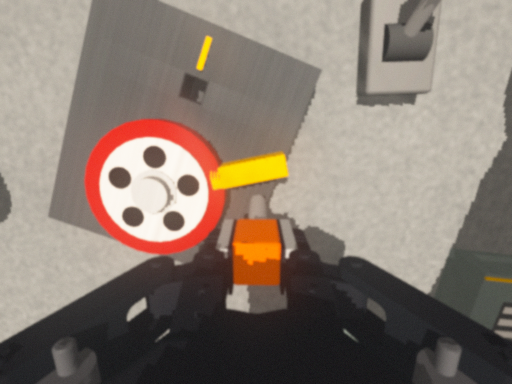

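```bash
python3 -m creep '[[[-7,0,-1.5],[0,0,0],-1],[[-13,-0.6,-1.5],[0,0,0],-1],[[-18.6,-1.6,-1.5],[0,0,0],-1],[[-24,-2.9,-1.5],[0,0,0],-1],[[-29.4,-4.6,-1.5],[0,0,0],-1],[[-34.6,-6.8,-1.5],[0,0,0],-1],[[-39.6,-9.3,-1.5],[0,0,0],-1],[[-44.5,-12.2,-1.5],[0,0,0],-1],[[-49,-15.5,-1.5],[0,0,0],-1],[[-53.4,-19.1,-1.5],[0,0,0],-1],[[-57.4,-23,-1.5],[0,0,0],-1],[[-61.2,-27.2,-1.5],[0,0,0],-1]]'
python3 -c "
from h import *
pose();im,d=snap('wrist','w22')"
```

```text
clock: 36.28
position: [547.5, -237.1, 97.5]
ee_rot: [0.477, 0.522, -0.522, -0.477]
contact_force: [2.1, 1.1, -0.2]
gripper_width: 21.0
t36.28 p [ 547.5 -237.1   97.5] x [-0.089  0.996  0.   ] yaw_x 1.660 y [ 0.  0. -1.] F [ 2.1  1.1 -0.2] w 21.0 q [-0.14  0.46 -0.24 -0.   -0.87 -1.34]
```

View pics/w22.png

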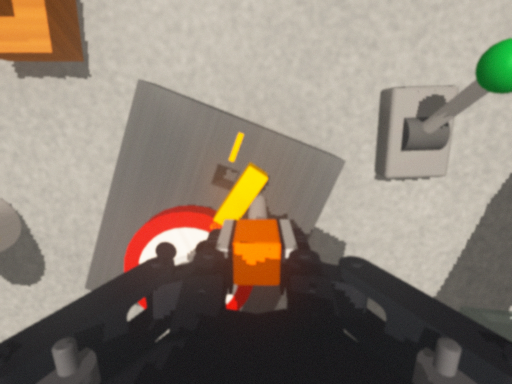

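```bash
python3 -m creep '[[[-3.1,-4.9,0.7],[0,0,0],-1],[[-6.2,-9.6,0.7],[0,0,0],-1],[[-8.4,-13.6,0.7],[0,0,0],-1],[[-10.3,-17.6,0.7],[0,0,0],-1],[[-12.3,-22.5,0.7],[0,0,0],-1],[[-14.1,-27.3,0.7],[0,0,0],-1],[[-14.1,-27.3,0.7],[0,0,0],-1],[[-14.1,-27.3,0.7],[0,0,0],-1]]'
python3 -c "
from h import *
pose();im,d=snap('wrist','w23'); b=cv2.cvtColor(im,cv2.COLOR_RGB2BGR)
cv2.imwrite('pics/w23a.png',cv2.resize(b[150:290,170:350],None,fx=4.2,fy=4.2,interpolation=cv2.INTER_CUBIC))"
```

```text
clock: 37.0
position: [533.2, -264.4, 98.2]
ee_rot: [-0.477, -0.521, 0.522, 0.478]
contact_force: [1.1, 2.2, -0.9]
gripper_width: 21.1
t37.00 p [ 533.2 -264.4   98.2] x [-0.088  0.996  0.   ] yaw_x 1.659 y [-0.001  0.    -1.   ] F [ 1.1  2.2 -0.9] w 21.1 q [-0.19  0.46 -0.24 -0.   -0.87 -1.29]
```

View pics/w23a.png

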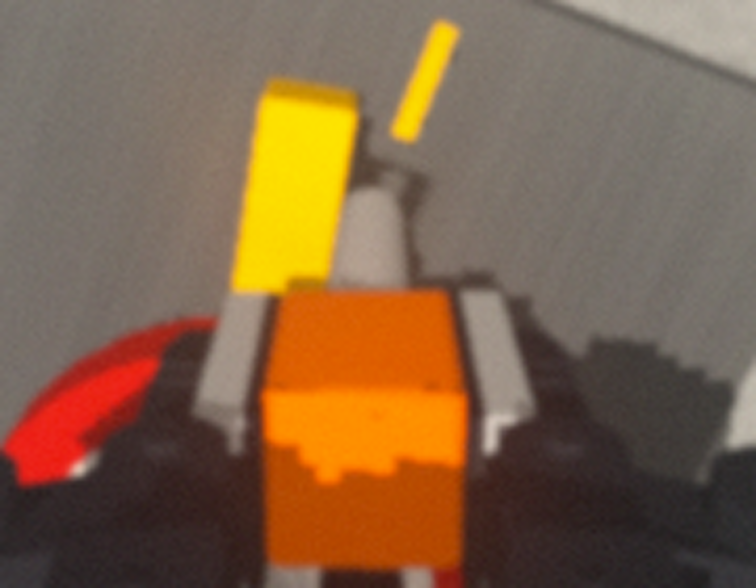

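```bash
python3 -c "
from h import *
c=cam('wrist'); h=np.array([[523.2,-269.7,34],[527.6,-253.7,34],[543.2,-258.9,34],[539.2,-274.5,34]])
print(((proj(c,h)-[170,150]+.5)*4.2).round(0).tolist()); print(((proj(c,[[533.2,-264.4,38.1]])-[170,150]+.5)*4.2).round(0))"
```

```text
[[349.0, 149.0], [433.0, 180.0], [397.0, 257.0], [316.0, 230.0]]
[[373. 210.]]
```

```bash
python3 -m creep '[[[0,0,-3],[0,0,0],-1],[[0,0,-6],[0,0,0],-1],[[0,0,-9],[0,0,0],-1],[[0,0,-9],[0,0,0],-1]]'
```

```text
clock: 37.38
position: [533.2, -263.8, 88.3]
ee_rot: [-0.477, -0.522, 0.522, 0.478]
contact_force: [0.7, 2.5, -1.9]
gripper_width: 21.0
```

Foot is about 6 mm into the hole, no resistance. Continue down.

```bash
python3 -m creep '[[[0,0,-5],[0,0,0],-1],[[0,0,-10],[0,0,0],-1],[[0,0,-15],[0,0,0],-1],[[0,0,-20],[0,0,0],-1],[[0,0,-22],[0,0,0],-1],[[0,0,-22],[0,0,0],-1]]'
```

```text
clock: 37.88
position: [533.1, -263.9, 66.0]
ee_rot: [-0.477, -0.521, 0.522, 0.478]
contact_force: [-0.0, 3.1, -1.9]
gripper_width: 21.4
```

```bash
python3 -m creep '[[[0,0,-1],[0,0,0],-1],[[0,0,-2],[0,0,0],-1],[[0,0,-3],[0,0,0],-1],[[0,0,-3],[0,0,0],-1]]'
```

```text
clock: 38.22
position: [533.6, -264.2, 64.2]
ee_rot: [0.477, 0.522, -0.522, -0.477]
contact_force: [-0.1, 3.2, -0.4]
gripper_width: 21.2
```

```bash
python3 -m creep '[[[0,0,-1],[0,0,0],-1],[[0,0,-1],[0,0,0],-1]]'
python3 -m creep '[[[0,0,0],[0,0,0],0.3],[[0,0,0],[0,0,0],0.3],[[0,0,0],[0,0,0],0.3],[[0,0,0],[0,0,0],0.3],[[0,0,20],[0,0,0],0.3],[[0,0,50],[0,0,0],0.3],[[0,0,80],[0,0,0],0.3],[[30,0,120],[0,0,0],0.3],[[60,0,120],[0,0,0],0.3],[[60,0,120],[0,0,0],0.3],[[60,0,120],[0,0,0],0.3]]'
python3 -c "
from h import *
pose();im,d=snap('wrist','w24');snap('scene','s24')"
```

```text
clock: 38.38
position: [533.8, -264.2, 64.0]
ee_rot: [-0.477, -0.522, 0.522, 0.477]
contact_force: [-1.8, 3.7, 3.9]
gripper_width: 21.6
clock: 39.3
position: [594.9, -264.2, 183.3]
ee_rot: [0.478, 0.522, -0.522, -0.477]
contact_force: [-0.4, -0.8, -0.6]
gripper_width: 55.3
t39.30 p [ 594.9 -264.2  183.3] x [-0.089  0.996 -0.   ] yaw_x 1.660 y [ 0.001 -0.    -1.   ] F [-0.4 -0.8 -0.6] w 55.3 q [-0.17  0.46  0.01 -0.   -1.11 -1.31]
```

View pics/w24.png

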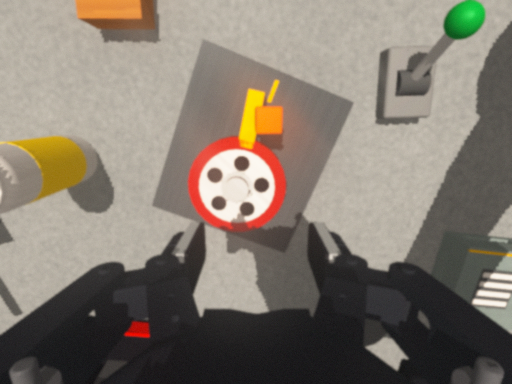

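View pics/s24.png

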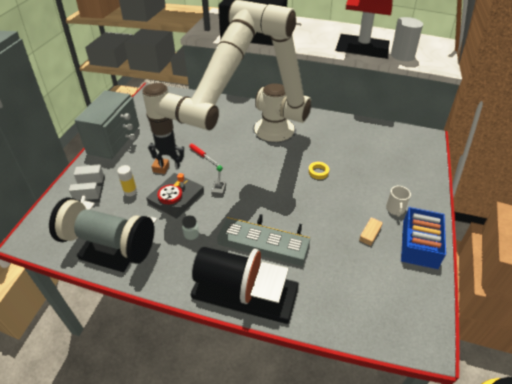

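```bash
python3 - <<'E'
from h import *
c=cam('wrist'); a=np.load('pics/w24.npz'); im,d=a['im'],a['d']; hsv=cv2.cvtColor(im,cv2.COLOR_RGB2HSV); P=cloud(c,d)
p=P[100:140,250:290].reshape(-1,3); t=p[(p[:,2]>80)&(p[:,2]<115)]; print('head',np.median(t,0),cv2.minAreaRect(t[:,:2].astype(np.float32)))
A=np.c_[t[:,:2]-t[:,:2].mean(0),np.ones(len(t))]; print('tilt',np.linalg.lstsq(A,t[:,2],rcond=None)[0])
m=cv2.inRange(hsv,(22,150,120),(32,255,255)); k=np.zeros_like(m); k[85:150,236:266]=m[85:150,236:266]
r=cv2.minAreaRect(cv2.findNonZero(k)); q=onplane(c,[r[0]],54)[0]; print('lug',r,q,'angle vs axis',(np.arctan2(q[1]+285.4,q[0]-605.6)%6.283)-1.856)
E
```

```text
head [ 533.60293324 -260.8068806    95.71653794] ((533.9204711914062, -260.5815734863281), (21.400691986083984, 21.314159393310547), 5.181338787078857)
tilt [-2.97416252e-02 -1.80184866e-02  9.56622405e+01]
lug ((250.2993927001953, 118.24041748046875), (16.272624969482422, 57.19194030761719), 12.200469017028809) [ 534.2332522  -276.61298442   54.        ] angle vs axis 1.163084447296156
```

```bash
python3 -m creep '[[[-35,20,0],[0,0,0],-1],[[-70,45,0],[0,0,0],-1],[[-105,70,0],[0,0,0],-1],[[-140,95,0],[0,0,0],-1],[[-175,120,0],[0,0,0],-1],[[-195,140,0],[0,0,0],-1],[[-195,140,0],[0,0,0],-1],[[-195,140,-30],[0,0,0],-1],[[-195,140,-65],[0,0,0],-1],[[-195,140,-99],[0,0,0],-1],[[-195,140,-99],[0,0,0],-1],[[-195,140,-99],[0,0,0],-1]]'
python3 -m creep '[[[10,1,0],[0,0,0],-1],[[20,2,0],[0,0,0],-1],[[30,3,0],[0,0,0],-1],[[40,4,0],[0,0,0],-1],[[50,5,0],[0,0,0],-1],[[60,6,0],[0,0,0],-1],[[70,7,0],[0,0,0],-1],[[80,8,0],[0,0,0],-1],[[90,9,0],[0,0,0],-1],[[90,9,0],[0,0,0],-1]]'
```

```text
clock: 40.4
position: [397.0, -124.6, 83.3]
ee_rot: [-0.476, -0.52, 0.523, 0.478]
contact_force: [0.8, 0.6, 0.7]
gripper_width: 0.2
clock: 41.23
position: [491.2, -114.9, 84.1]
ee_rot: [0.478, 0.522, -0.522, -0.477]
contact_force: [1.3, -0.6, -1.1]
gripper_width: -0.3
```

```bash
python3 -m creep '[[[3,0,0],[0,0,0],-1],[[6,0.5,0],[0,0,0],-1],[[6,0.5,0],[0,0,0],-1]]'; python3 -m creep '[[[3,0,0],[0,0,0],-1],[[5,0.5,0],[0,0,0],-1],[[5,0.5,0],[0,0,0],-1]]'
```

```text
clock: 41.48
position: [494.7, -114.6, 84.0]
ee_rot: [-0.477, -0.522, 0.522, 0.477]
contact_force: [-0.4, -0.1, 1.4]
gripper_width: 0.0
clock: 41.73
position: [499.8, -114.1, 84.2]
ee_rot: [0.477, 0.522, -0.522, -0.477]
contact_force: [-0.3, 0.4, -0.4]
gripper_width: -0.2
```

```bash
python3 -m creep '[[[3,0,0],[0,0,0],-1],[[5,0.5,0],[0,0,0],-1],[[5,0.5,0],[0,0,0],-1]]'; python3 -c "
from h import *
pose();im,d=snap('scene','s25'); b=cv2.cvtColor(im,cv2.COLOR_RGB2BGR)
cv2.imwrite('pics/s25a.png',cv2.resize(b[130:270,130:330],None,fx=4,fy=4,interpolation=cv2.INTER_CUBIC))"
```

```text
clock: 41.98
position: [501.1, -114.1, 83.8]
ee_rot: [-0.475, -0.519, 0.524, 0.48]
contact_force: [-7.4, -0.6, 4.9]
gripper_width: -0.2
t41.98 p [ 501.1 -114.1   83.8] x [-0.088  0.996  0.   ] yaw_x 1.659 y [-0.009 -0.    -1.   ] F [-7.4 -0.6  4.9] w -0.2 q [ 0.09  0.36 -0.45 -0.   -0.76 -1.57]
```

View pics/s25a.png

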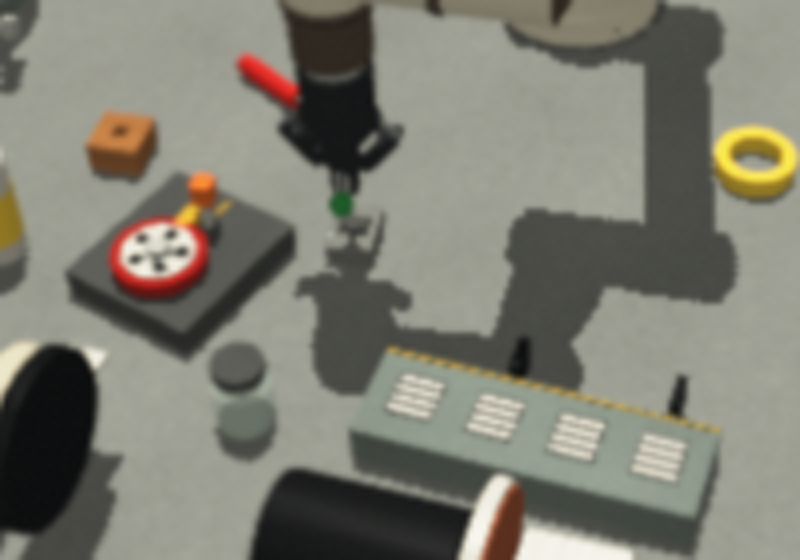

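```bash
python3 -m creep '[[[-10,0,0],[0,0,0],-1],[[-40,0,0],[0,0,0],-1],[[-40,0,40],[0,0,0],-1],[[-40,0,80],[0,0,0],-1],[[-40,0,120],[0,0,0],-1],[[-40,40,150],[0,0,0],-1],[[-20,80,150],[0,0,0],-1],[[10,120,150],[0,0,0],-1],[[10,120,150],[0,0,0],-1],[[10,120,150],[0,0,0],-1],[[10,120,150],[0,0,0],-1]]'; python3 -c "
from h import *
s=pose();im,d=snap('wrist','w26');snap('top','t26'); im,d=snap('scene','s26')
b=cv2.cvtColor(im,cv2.COLOR_RGB2BGR)
cv2.imwrite('pics/s26a.png',cv2.resize(b[130:270,130:330],None,fx=4,fy=4,interpolation=cv2.INTER_CUBIC))"
```

```text
clock: 42.95
position: [514.8, 7.1, 233.8]
ee_rot: [0.477, 0.522, -0.522, -0.477]
contact_force: [-0.4, -0.1, 0.6]
gripper_width: 0.1
t42.95 p [514.8   7.1 233.8] x [-0.09   0.996  0.   ] yaw_x 1.661 y [ 0.  0. -1.] F [-0.4 -0.1  0.6] w 0.1 q [ 0.33  0.2  -0.25 -0.   -1.12 -1.81]
```

View pics/w26.png

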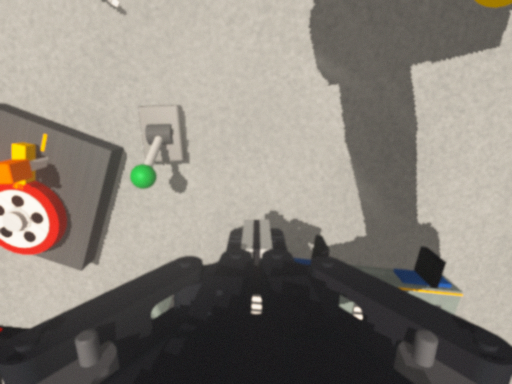

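View pics/s26a.png

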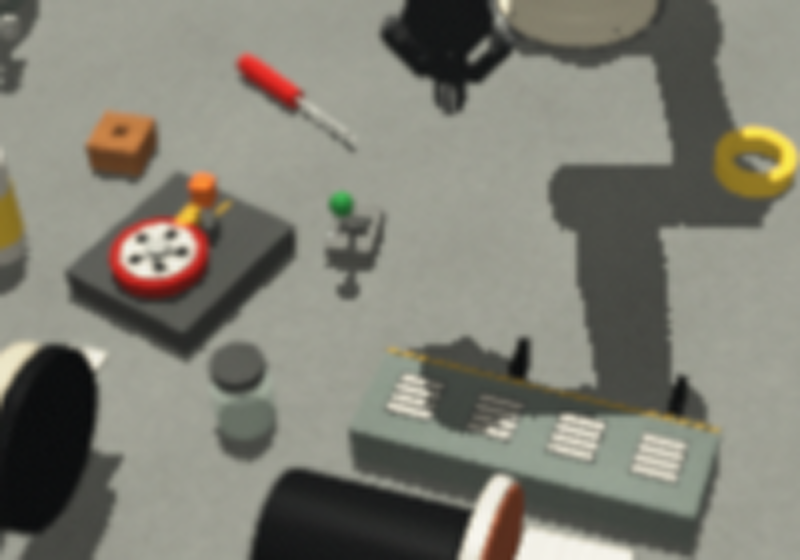

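View pics/t26.png

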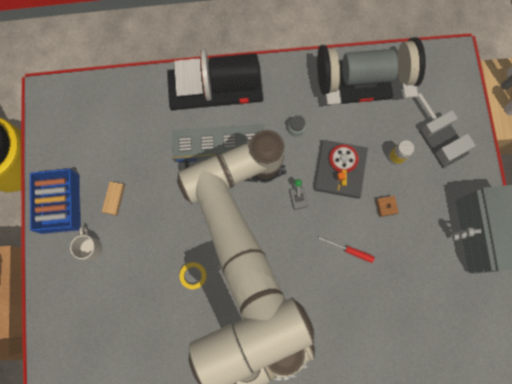

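```bash
python3 -c "
from h import *
c=cam('wrist'); a=np.load('pics/w26.npz'); im=a['im']; print('ball',onplane(c,[(143,176)],92), 'mount', [onplane(c,[p],25)[0].round(1) for p in [(138,106),(179,105),(140,163),(184,162)]])
b=cv2.cvtColor(im,cv2.COLOR_RGB2BGR); cv2.imwrite('pics/w26a.png',cv2.resize(b[230:310,370:480],None,fx=6,fy=6,interpolation=cv2.INTER_CUBIC))"
```

```text
ball [[ 524.83850092 -114.88389702   92.        ]] mount [array([ 455.2, -146. ,   25. ]), array([449.7, -96.2,  25. ]), array([ 525.7, -144.9,   25. ]), array([519.5, -88.5,  25. ])]
```

View pics/w26a.png

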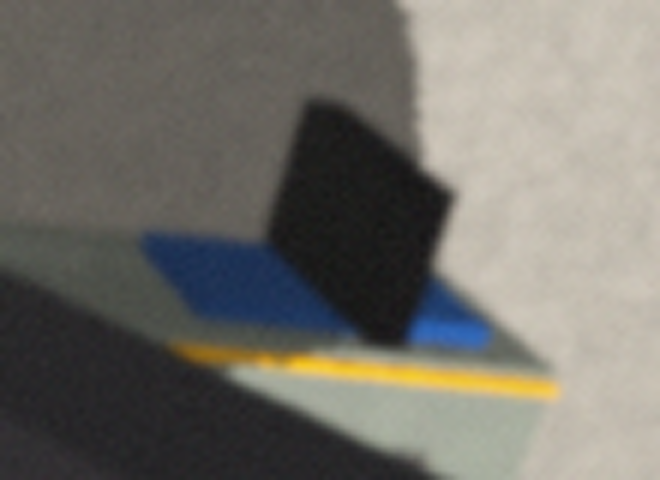

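```bash
python3 -c "
from h import *
print(arm.job_done()); pose()"
```

```text
the job is handed in; nothing more can be done
None
the job is handed in; nothing more can be done
```

The sander is set up and the job was handed in at about 43 s on the clock. No verdict was reported.

**What I did**
1. I pushed the power lever to its off stop.
2. I slid in both cassettes that were on the bench; no others were visible. They went into the second and fourth slots, counting from the right as the robot faces the box.
3. I pushed the lug round with the pin and lowered the pin into the lock hole.
4. I pushed the lever back to its on stop.

**Last checks, all from the cameras and the arm's force readings**
- **Lever:** the ball stands about 37.5 mm on the far side of the mount, which is roughly 0.99 rad. When thrown off earlier it read about 0.03 rad.
- **Cassettes:** I pushed each fin again until it stopped (15.6 N and 7 N). The flanges look flush with the box face in the pictures.
- **Pin:** the top of the head is at 95.7 mm, so the foot is about 4 mm above the bench. The pin leans roughly 0.03 rad.
- **Wheel:** I measured about 1.16 rad. I did not measure its speed; the lug is resting against the pin.
- **Other items:** they look unmoved in the last overhead picture. I compared it with the first by eye and did not measure the shifts.

**What went wrong or disagreed**
- The first cassette hit the box face on its first try (about 20 N) and went in after a shift of about 1.5 mm sideways.
- The other cassette was knocked aside while the arm was elsewhere, so I located it again before gripping it.
- One picture hinted that cassette was 1 to 2 mm short of home, which is why I pushed both again.
- The overhead and wrist cameras disagreed by up to about 9 mm in places, so I used the wrist camera for the pin and hole.

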